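Snug the specimen boxes into the back left corner of the drawer

ROBOT

A 6-joint arm with a two-finger parallel gripper is mounted at the origin on the work surface. World frame = base frame: x ahead of the robot, y to its left, z up, the work surface at z = 0. Lengths are in m, angles in rad, forces in N, time in s.
With the tool pointing down it reaches from about 0.35 to 0.975 m from the base axis. Payload 4.9 kg.
Tool frame: the origin (TCP) lies midway between the tips of the shut fingers; the grasp point (between the pads) lies 19 mm behind it; z points along the fingers, x is the direction in which the jaws open and shut, and the axes are right-handed (so a half turn about z gives the same grasp; the last joint's range is limited). The gripper opens to 85 mm and grips with 20 to 120 N. Pads are 22 mm wide; open, the fingers measure 114 mm over their backs; the gripper's body (76 mm by 85 mm) begins 54 mm behind the grasp point. The pads swing forward as they close: fully open they stand 13 mm farther back than shut.
Start: joints at [-1.247, 0.053, 1.613, -0, 1.476, -0.119], TCP at [0.268, -0.565, 0.201] pointing down, gripper open.
Joint ranges: [-3.01, 3.01], [-1.01, 2.22], [0.06, 2.58], [-1.02, 4.17], [0.09, 2.62], [-3.14, 3.14]. Speed limits (rad/s): [2.57, 2.57, 3.14, 3.14, 3.14, 3.14].

INTERFACE

Orientations are given as a unit quaternion [x, y, z, w].
In Python, from rig import env, viewer gives the robot as it stands.
- The arm moves only by the tool move_arm, never from a script. Its argument "motion" is a list of rows, each a list of 6 numbers: the shift along the world's x, y, z as a fraction of full scale, then the turn, a rotation vector about the world's x, y, z as a fraction of full scale. A call has 1 to 5 rows; each row shifts and turns the commanded pose from where the row before left it; what a row does not reach is not made up. Full scale, the value 1, is 150 mm for a shift and pi rad for a turn. A row lasts 1/10 s, in which the tool goes at most 50 mm and 8.59 degrees, less where a joint would pass 70% of its speed; a pose out of reach is approached as far as the arm can. A call with a number of a shift or a turn outside -1 to 1 is refused whole. A call with a gripper value outside its range is refused whole. "grip" is the opening, from -1 (shut) to 1 (fully open), set as the call begins (left out, the last holds). The fingers move at their own pace and stop on an object; the grip force is fixed at half the most. Time passes only in rows, so rows that do not move let the fingers close. It gives the time, the measured TCP pose, the force and the opening at its end, in the units of the state.
- env.read_state(): the state, without advancing time (a new reading comes with each control period).
- viewer.grab_frame(name): name is "scene" or "top"; returns (picture, depth): 480x640x3 uint8, red, green, blue; 480x640 float32, m along the optical axis (not along the pixel's ray), 0 where there is no reading.
- viewer.calibration(name): a dict with "camera_matrix" (3x3 intrinsics, pixels), "R" (3x3) and "t" (3): a world point X has camera coordinates R X + t. Camera axes: x right, y down, z forward; pixel columns grow to the right and rows downward; lengths in m; the calibration is good to about 2 mm. A picture is of the moment at which its call begins. calibration takes no time and is no camera call.
- env.hand_in(): hands the job in, once; it reports no verdict.
The state is a dict: "clock": time; "joint_positions": joint angles; "qvel": joint speeds; "effort": joint torques, N m; "tool_pos": TCP position; "eef_rot": TCP orientation; "wrist_force": force on the tool from outside, world axes, zero at the start; "ft_torque": the same for the moment, N m; "opening": opening from 0.0 (shut) to 1.0 (fully open).
Only numpy, scipy, OpenCV 4.12 (cv2) and the standard library are available. Lean on these libraries where they do the work, as an engineer would, in place of code of your own. Each camera call takes 0.05 s, during which the arm holds its last target.

TASK

The two black specimen boxes have slid about in the open wooden drawer. Facing the drawer's front, first slide the large box, long side along the back, fully home into the back left corner; then slide the small box against the back and snug up to the large box's side, so that both stand square in one tight row. Their lids only rest on them, so slide the boxes along the drawer floor without lifting or tipping them, and leave the jar and tin in the drawer and the things around it where they are.

Things in the scene. Friction and masses are not known exactly. Their poses are not given: they have to be found in the camera images.
- drawer: shallow open wooden drawer, fixed on the table; origin at the middle of its underside. x points from its front (brass pull, nearest the robot) to its back, y to the left. Inner floor 280 (x) by 440 (y) mm, centred; floor top 6 mm, wall tops 42 mm above the table; inner back wall x = +140, front -140, left y = +220, right -220 mm; walls 8 mm thick; the pull reaches to x = -182 mm
- corner (a point): the drawer's inner back left corner, at floor-top level; axes as the drawer
- large_box: the large black lidded card box, loose in the left half of the drawer: 80 mm along its x, 130 mm along its y, 42 mm high, 0.3 to 0.6 kg. Origin: centre of its underside; its axes start within 12 degrees of the drawer's. A blank white label on the lid, at its -x side.
- small_box: the small black lidded card box, loose in the right half of the drawer: 80 mm along its x, 65 mm along its y, 42 mm high, 0.17 to 0.4 kg. Origin: centre of its underside; its axes start within 15 degrees of the drawer's. Blank white label on the lid at its -x side. In the finished row its 80 mm side lies against the large box's 80 mm side
- jar: bystander: glass jar with white cap, diameter 44 mm, 58 mm high, standing in the front right corner of the drawer; origin at the centre of its underside
- tin: bystander: flat round metal tin, diameter 54 mm, 24 mm high, lying in the front left corner of the drawer; origin at the centre of its underside
- tape_dispenser: bystander: grey desk tape dispenser 150 x 58 x 96 mm on the table outside the drawer; origin at the centre of its underside
- lens_pot: bystander: round black pot, diameter 86 mm, 56 mm high, on the table outside the drawer; origin at the centre of its underside
- marker: bystander: marker pen 130 mm long, 17 mm thick, lying on the table to the left of the drawer; origin at the middle of its underside
- brush: bystander: hand brush 180 mm long, lying on the table to the right of the drawer; origin near its middle
Things that resemble listed ones, but are neither listed nor needed, are in the scene too. What is shaped like the large_box but pink or turquoise is not meant.

How it is judged:
By the outcome, as a careful person would: the job done as asked, in the order asked, and still so for the second after the job is handed in, with the robot touching nothing.
It also fails if it takes over 64 s, if anything falls off the work surface, if the arm or the gripper's body presses on something with over 40 N, if the wrist force passes 120 N, or if a joint passes its speed limit or range.

## Working session

There is one attempt and no reset: what is moved stays moved. The work goes in short steps, Python scripts to look and compute and a tool call to move; the robot and the scene stay as the last step left them, time stands still between calls to the robot, and variables do not carry over. Pictures are saved under pics/ and viewed, and the job is handed in when it is done.

Besides the shell and the picture viewer there is one more tool, called after ">>>" as name(argument=value, ...), one argument or row to a line, values as JSON. move_arm: Moves the arm, as the interface text tells. Shift numbers are shares of 150 mm and turn numbers shares of pi rad, none past 1 either way. Its arguments: {"type":"object","properties":{"motion":{"type":"array"},"grip":{"type":"number"}},"required":["motion"]}

```bash
ls; mkdir -p pics; python3 - <<'E'
from rig import env, viewer
import cv2, numpy as np
for n in ("scene","top"):
    p,d=viewer.grab_frame(n); c=viewer.calibration(n)
    cv2.imwrite(f"pics/{n}0.png",p[:,:,::-1]); np.savez(f"/tmp/{n}0.npz",p=p,d=d)
    print(n,c)
print(env.read_state())
E
```

```text
pics
scene {'camera_matrix': array([[447.56518455,   0.        , 328.93931522],
       [  0.        , 447.56518455, 240.24892114],
       [  0.        ,   0.        ,   1.        ]]), 'R': array([[-0.49764259,  0.86710123, -0.02207498],
       [ 0.50078894,  0.26644442, -0.8235398 ],
       [-0.70821062, -0.42088339, -0.5668288 ]]), 't': array([ 0.30293895, -0.22223158,  1.45112459])}
top {'camera_matrix': array([[465.61201607,   0.        , 317.2459756 ],
       [  0.        , 465.61201607, 238.1512486 ],
       [  0.        ,   0.        ,   1.        ]]), 'R': array([[ 0.02166584, -0.99963049,  0.01641558],
       [-0.9938925 , -0.02331275, -0.10786205],
       [ 0.10820489, -0.0139784 , -0.99403033]]), 't': array([-0.0792544 ,  0.534555  ,  0.96592241])}
{'clock': 0.1, 'joint_positions': array([-1.24702050e+00,  5.32895133e-02,  1.61416980e+00,  1.49265735e-05,
        1.47598162e+00, -1.18985456e-01]), 'qvel': array([ 0.00014659, -0.00031256, -0.0030832 , -0.00051018,  0.00044888,
        0.00129739]), 'effort': array([ 9.12722899e-04, -3.94901419e+01, -3.71364212e+01, -1.20306067e-04,
        3.90368019e-03, -1.18892928e-05]), 'tool_pos': array([ 0.26758707, -0.56413565,  0.199979  ]), 'eef_rot': array([ 8.45113485e-01, -5.34586142e-01, -7.12147992e-04, -5.89009769e-04]), 'wrist_force': array([-0.38615612,  0.11904256,  0.21329639]), 'ft_torque': array([-0.00869275,  0.00106289,  0.02868983]), 'opening': 0.9991366179018133}
```

View pics/top0.png

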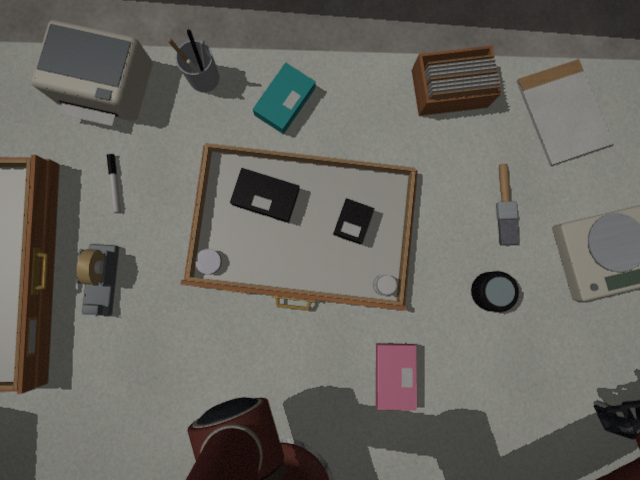

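View pics/scene0.png

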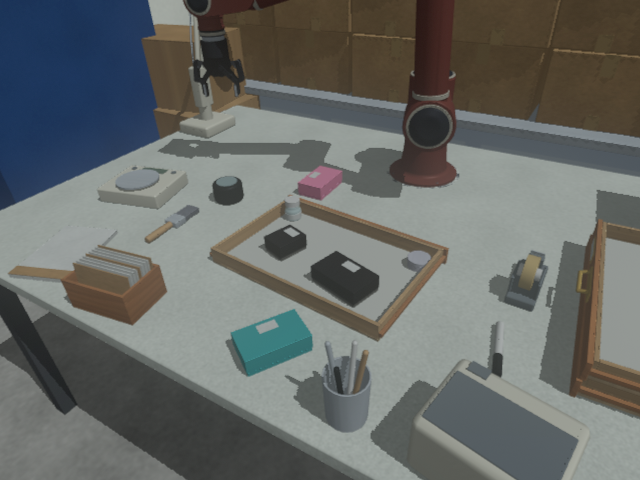

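Top view: the large black box is at (265,195), the small one at (354,221), both in the open drawer centred near (300,225). Its back left corner is at about (209,149), tin (207,261), jar (387,286). 
Possible mix-ups: turquoise box (285,98), pink box (397,377), black lens pot (495,291) and the other wooden drawer at left (20,275). I choose the black boxes with labels inside the drawer with the brass pull at (295,302).

```bash
cat > h.py <<'E'
import cv2, numpy as np
from rig import env, viewer
def ray(n,uv,z):
    c=viewer.calibration(n);K,R,t=c["camera_matrix"],c["R"],c["t"]
    uv=np.atleast_2d(uv).astype(float)
    d=(np.c_[uv,np.ones(len(uv))]@np.linalg.inv(K).T)@R
    o=-R.T@t
    return (o+d*((z-o[2])/d[:,2])[:,None])
def cloud(n,d):
    v,u=np.mgrid[0:480,0:640]; c=viewer.calibration(n);K,R,t=c["camera_matrix"],c["R"],c["t"]
    P=np.stack([(u-K[0,2])/K[0,0]*d,(v-K[1,2])/K[1,1]*d,d],-1)
    return (P-t)@R
def rect(n,mask,z):
    cs,_=cv2.findContours(mask,cv2.RETR_EXTERNAL,cv2.CHAIN_APPROX_NONE)
    c=max(cs,key=cv2.contourArea)[:,0,:]
    P=ray(n,c,z)[:,:2]*1000
    return cv2.minAreaRect(cv2.convexHull(P.astype(np.float32)))
E
python3 - <<'E'
from h import *
f=np.load('/tmp/top0.npz');p,d=f['p'],f['d']
C=cloud("top",d); hsv=cv2.cvtColor(p,cv2.COLOR_RGB2HSV)
roi=np.zeros((480,640),np.uint8); cv2.fillPoly(roi,[np.array([[212,152],[412,172],[402,298],[192,278]])],1)
z=C[...,2]
for nm,(u0,u1) in dict(large=(225,305),small=(325,380)).items():
    m=((z>.040)&(z<.056)&(roi>0)).astype(np.uint8); m[:,:u0]=0;m[:,u1:]=0; m[260:]=0; m[:160]=0
    r=rect("top",m,.048); print(nm,r,np.median(z[m>0]))
    print(cv2.boxPoints(r).round(1).tolist())
# drawer: pixels not floor: floor within inner
w=((z>.034)&(z<.05)&(hsv[...,1]>70)&(hsv[...,2]>50)).astype(np.uint8); w[:140]=0;w[310:]=0;w[:,:178]=0;w[:,420:]=0
r=rect("top",w,.042);print("drawer",r,cv2.boxPoints(r).tolist())
for nm,(a,b,zz) in dict(tin=((195,222,247,276),0,.030),jar=((372,402,270,300),0,.064)).items():
    u0,u1,v0,v1=a; m=(abs(z-zz)<.008).astype(np.uint8); m[:,:u0]=0;m[:,u1:]=0;m[:v0]=0;m[v1:]=0
    m*= (hsv[...,1]<70).astype(np.uint8)
    print(nm,rect("top",m,zz),np.median(z[m>0]))
print("floor z",np.median(z[240:270,250:300]), "table",np.median(z[330:370,300:360]))
cr=np.hstack([cv2.resize(p[140:315,175:425],None,fx=3,fy=3,interpolation=2)])[:,:,::-1].copy()
cv2.imwrite('pics/crop0.png',cr)
E
```

```text
large ((624.9332275390625, 46.408973693847656), (130.94287109375, 81.04969024658203), 73.87226867675781) 0.04938152902768617
[[567.7999877929688, -5.199999809265137], [645.7000122070312, -27.700000762939453], [682.0, 98.0], [604.2000122070312, 120.5999984741211]]
small ((573.0653686523438, -143.326416015625), (65.02830505371094, 80.90711975097656), 71.44940948486328) 0.04944864113111877
[[524.4000244140625, -161.3000030517578], [601.0999755859375, -187.0], [621.7999877929688, -125.4000015258789], [545.0999755859375, -99.5999984741211]]
drawer ((560.1036376953125, -33.755767822265625), (472.2635192871094, 309.1108093261719), 84.66337585449219) [[384.2562561035156, -254.4892578125], [692.0272216796875, -283.2387390136719], [735.9510498046875, 186.97772216796875], [428.1800537109375, 215.72720336914062]]
tin ((481.10821533203125, 163.02877807617188), (52.983604431152344, 51.70344543457031), 46.96307373046875) 0.03131702739559096
jar ((440.4367980957031, -210.48948669433594), (38.78627014160156, 39.003173828125), 0.44666799902915955) 0.0653032665626746
floor z 0.007607699106979601 table 0.0012602823728786233
```

View pics/crop0.png

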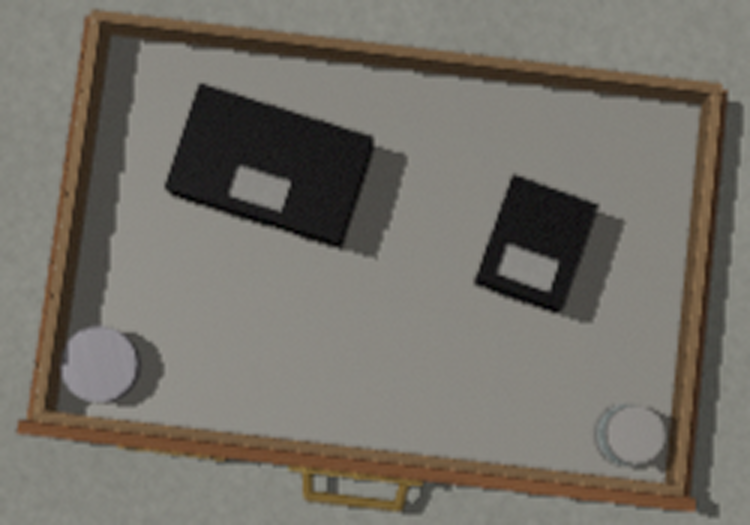

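Crop confirms: the two black labelled boxes, label on each box's -x (front) side. Now I'll fit the drawer walls' outer top edges.

```bash
cat > drw.py <<'E'
from h import *
f=np.load('/tmp/top0.npz');p,d=f['p'],f['d']
hsv=cv2.cvtColor(p,cv2.COLOR_RGB2HSV)
w=((hsv[...,1]>70)&(hsv[...,2]>50)).astype(np.uint8)
def fit(pts):
    P=ray("top",np.array(pts),.042)[:,:2]*1000
    for _ in range(3):
        vx,vy,x,y=cv2.fitLine(P.astype(np.float32),cv2.DIST_HUBER,0,.01,.01)[:,0]
        r=(P-[x,y])@[-vy,vx]; k=abs(r)<3
        P=P[k]
    return np.array([x,y]),np.array([vx,vy]),len(P),r[k].std()
B=fit([(u,140+np.argmax(w[140:200,u])-.5) for u in range(215,410,1)])
L=fit([(180+np.argmax(w[v,180:230])-.5,v) for v in range(155,270)])
Rr=fit([(425-np.argmax(w[v,425:380:-1])+.5,v) for v in range(180,285)])
F=fit([(u,315-np.argmax(((hsv[...,1]>70)&(hsv[...,2]>50))[315:270:-1,u])+.5) for u in list(range(195,265))+list(range(325,400))])
for n,l in zip("BLRF",(B,L,Rr,F)): print(n,l, np.degrees(np.arctan2(l[1][1],l[1][0])))
def inter(a,b):
    s=np.linalg.solve(np.c_[a[1],-b[1]],b[0]-a[0]); return a[0]+a[1]*s[0]
bl,br=inter(B,L),inter(B,Rr); print("outer corners",bl,br,np.linalg.norm(bl-br))
E
python3 drw.py
```

```text
B (array([713.7091  , -50.501106], dtype=float32), array([0.09294767, 0.995671  ], dtype=float32), 195, np.float64(0.6324935584395286)) 84.66679
L (array([584.6345 , 196.18315], dtype=float32), array([ 0.9956696 , -0.09296287], dtype=float32), 115, np.float64(0.6024032729246093)) -5.334081
R (array([ 550.87354, -266.2574 ], dtype=float32), array([ 0.995664  , -0.09302261], dtype=float32), 105, np.float64(0.6454579704590124)) -5.3375196
F (array([408.16287 , -34.708153], dtype=float32), array([0.09046468, 0.9958997 ], dtype=float32), 145, np.float64(0.9692432194209515)) 84.809654
outer corners [735.4233  182.10443] [ 692.3341  -279.47372] 463.58502
```

```bash
python3 - <<'E'
from h import *
f=np.load('/tmp/top0.npz');p,d=f['p'],f['d']; C=cloud("top",d)*1000
for u in range(190,214): print(u,p[210,u],C[210,u].round(1))
for u in range(400,420): print(u,p[230,u],C[230,u].round(1))
for v in range(148,172): print(v,p[v,300],C[v,300].round(1))
c=viewer.calibration("top");print(-c["R"].T@c["t"])
f=np.load('/tmp/scene0.npz')
E
```

```text
190 [138 137 130] [595.1 214.2   1.1]
191 [133 133 126] [595.2 212.    1.2]
192 [131 132 125] [594.9 209.3   2.9]
193 [129 124 117] [595.2 207.5   1.7]
194 [115  85  62] [591.4 199.2  25.4]
195 [113  83  56] [591.6 197.4  24.1]
196 [125 101  74] [588.4 190.4  43.8]
197 [122  99  71] [589. 189.  41.]
198 [113  91  65] [588.5 186.2  43.8]
199 [59 43 32] [589.  184.7  41.1]
200 [55 43 29] [589.5 183.1  38.9]
201 [52 40 26] [591.5 183.9  26.9]
202 [53 42 32] [593.1 184.   17.4]
203 [62 56 49] [594.1 183.2  11.6]
204 [74 72 67] [594.6 181.7   8.9]
205 [73 71 67] [594.6 179.4   9.2]
206 [75 72 69] [594.7 177.3   8.8]
207 [73 71 67] [595.3 175.9   5.6]
208 [74 73 67] [595.2 173.5   6.5]
209 [74 73 70] [594.4 170.1  11.8]
210 [74 74 70] [595.  168.7   8.3]
211 [76 74 70] [595.9 167.6   3.3]
212 [74 74 70] [595.2 164.4   8. ]
213 [101 100  95] [595.2 162.2   8.3]
400 [132 130 124] [ 560.6 -248.5    9.3]
401 [134 131 125] [ 561.5 -251.9    3.2]
402 [127 123 116] [ 561.  -253.3    7.4]
403 [104  91  77] [ 560.9 -255.2    8.6]
404 [91 71 50] [ 559.2 -254.7   22. ]
405 [93 72 50] [ 558.2 -255.3  
[... 845 characters left out ...]
18 106  89] [715.4 -26.   44.3]
155 [115  92  66] [714.1 -26.   41.3]
156 [116  92  66] [710.8 -26.1  45.1]
157 [100  80  57] [708.3 -26.2  46.2]
158 [48 37 26] [706.9 -26.2  43.4]
159 [55 44 32] [707.8 -26.   32.5]
160 [56 45 32] [707.5 -25.8  25.4]
161 [59 50 39] [707.8 -25.6  16.3]
162 [70 65 59] [707.7 -25.5   8.6]
163 [101 100  95] [705.3 -25.6   9.1]
164 [134 133 126] [704.  -25.5   5.5]
165 [134 132 126] [701.4 -25.6   6.7]
166 [135 133 127] [698.8 -25.7   7.9]
167 [133 132 124] [696.4 -25.8   8.3]
168 [134 133 125] [694.7 -25.8   6.1]
169 [135 132 125] [691.6 -25.9   9.4]
170 [135 133 127] [689.4 -26.    9.3]
171 [135 133 126] [687.9 -25.9   6. ]
[ 0.42848979 -0.05326111  1.01911538]
```

Drawer yaw is -5.33°. Using e = 0.9957x-0.093y (to the back) and n = 0.093x+0.9957y (to the left), the inner back wall is at e≈707 and the inner left wall at n≈238.5. The inner width measures 439.5, against 440 given. The plan is to push with two spread fingertips, moving the arm to the front of the large box first.

>>> move_arm(
  motion=[
    [0.1267,0.276,0,0,0,-0.01137],
    [0.1267,0.276,0,0,0,-0.01137],
    [0.1267,0.276,0,0,0,-0.01137],
    [0.1267,0.276,0,0,0,-0.01137],
    [0.1267,0.276,0,0,0,-0.01137],
  ],
  grip=0.6,
)

```text
clock: 0.6
tool_pos: [0.363, -0.3558, 0.2005]
eef_rot: [0.793, -0.609, -0.0, -0.0]
wrist_force: [1.2, -0.1, 1.3]
opening: 0.801
```

>>> move_arm(
  motion=[
    [0.1267,0.276,0,0,0,-0.01137],
    [0.1267,0.276,0,0,0,-0.01137],
    [0.1267,0.276,0,0,0,-0.01137],
    [0.1267,0.276,0,0,0,-0.01137],
    [0.1267,0.276,0,0,0,-0.01137],
  ],
)

```text
clock: 1.1
tool_pos: [0.458, -0.1488, 0.2008]
eef_rot: [0.736, -0.677, -0.0, 0.0]
wrist_force: [0.8, -0.2, -0.3]
opening: 0.801
```

>>> move_arm(
  motion=[
    [0.1267,0.276,0,0,0,-0.01137],
    [0.1267,0.276,0,0,0,-0.01137],
    [0.1267,0.276,0,0,0,-0.01137],
    [0.1267,0.276,0,0,0,-0.01137],
    [0.1267,0.276,0,0,0,-0.01137],
  ],
)

```text
clock: 1.6
tool_pos: [0.553, 0.0582, 0.2007]
eef_rot: [-0.673, 0.74, 0.0, -0.0]
wrist_force: [1.3, -0.8, -0.5]
opening: 0.803
```

>>> move_arm(
  motion=[
    [0,0,-0.25,0,0,0],
    [0,0,-0.25,0,0,0],
    [0,0,-0.25,0,0,0],
    [0,0,-0.25,0,0,0],
    [0,0,-0.25,0,0,0],
  ],
)

```text
clock: 2.1
tool_pos: [0.5523, 0.0564, 0.0118]
eef_rot: [-0.674, 0.739, 0.0, -0.0]
wrist_force: [0.6, -0.2, 0.6]
opening: 0.797
```

```bash
cat > look.py <<'E'
import sys
from h import *
k=sys.argv[1]
for n in sys.argv[2:]:
    p,d=viewer.grab_frame(n); np.savez(f"/tmp/{n}{k}.npz",p=p,d=d)
    a=p[130:330,170:430] if n=="top" else p[150:350,190:460]
    cv2.imwrite(f"pics/{n}{k}.png",cv2.resize(a,None,fx=2.9,fy=2.9,interpolation=2)[:,:,::-1])
E
python3 look.py 1 scene
```

```text
(no output)
```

View pics/scene1.png

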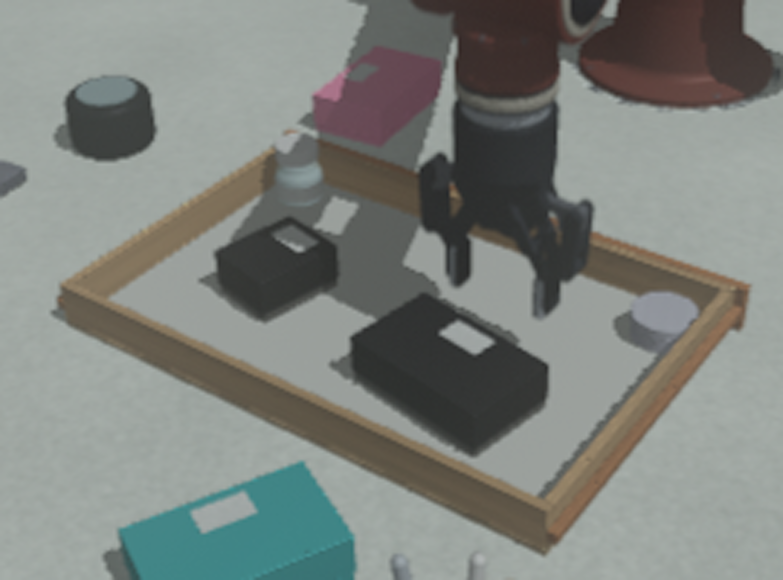

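The scene view shows open fingers at crop (458,270) and (545,300), in front of the large box's front face, well clear of the tin. Next I push toward the back.

>>> move_arm(
  motion=[
    [0.0465,-0.0043,-0.0267,0,0,0],
    [0.0465,-0.0043,0,0,0,0],
    [0.0465,-0.0043,0,0,0,0],
    [0.0465,-0.0043,0,0,0,0],
    [0.0465,-0.0043,0,0,0,0],
  ],
)

```text
clock: 2.65
tool_pos: [0.5899, 0.0529, 0.0115]
eef_rot: [-0.673, 0.739, -0.001, 0.001]
wrist_force: [-0.1, 0.2, 0.1]
opening: 0.799
```

>>> move_arm(
  motion=[
    [0.0332,-0.0031,0,0,0,0],
    [0.0332,-0.0031,0,0,0,0],
    [0.0332,-0.0031,0,0,0,0],
    [0.0332,-0.0031,0,0,0,0],
    [0.0332,-0.0031,0,0,0,0],
  ],
)

```text
clock: 3.15
tool_pos: [0.6128, 0.0509, 0.0106]
eef_rot: [-0.673, 0.739, 0.0, -0.0]
wrist_force: [-4.7, 0.1, 5.4]
opening: 0.801
```

```bash
python3 look.py 2 scene top
```

```text
(no output)
```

View pics/scene2.png

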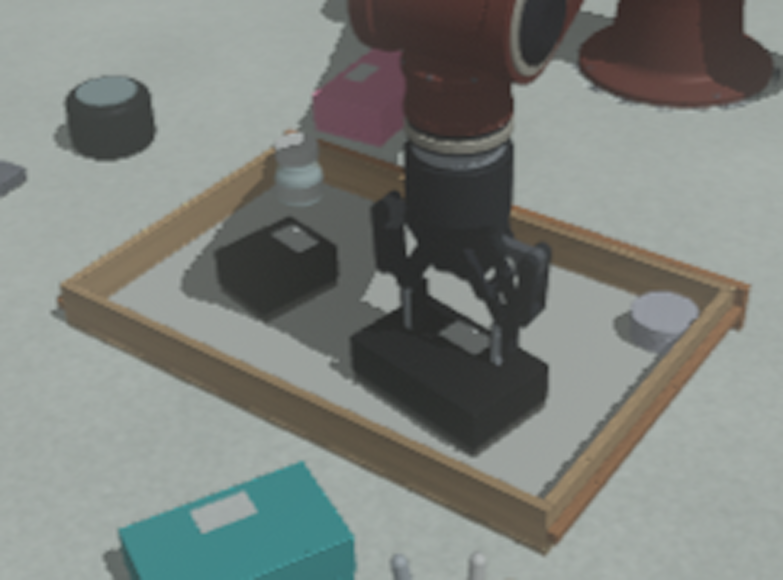

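The scene view seems to show the fingers over the lid with the box not moved, so I'm checking the depth before going further.

```bash
python3 - <<'E'
from h import *
f=np.load('/tmp/scene2.npz');p,d=f['p'],f['d'];C=cloud("scene",d)*1000
# finger tips crop(408,325)->px
for cx in (408,497):
    u=int(190+cx/2.9)
    for cy in range(255,370,9):
        v=int(150+cy/2.9); print(u,v,p[v,u],C[v,u].round(0))
print(env.read_state())
p=np.load('/tmp/scene1.npz');C=cloud("scene",p['d'])*1000
for u,v in ((347,245),(347,247),(378,256),(378,258)): print(p['p'][v,u],C[v,u].round(0))
E
```

```text
330 237 [117 121 118] [476. -73.   6.]
330 241 [41 43 43] [628.  17. 116.]
330 244 [42 44 44] [624.  14. 104.]
330 247 [42 45 44] [621.  12.  94.]
330 250 [79 84 85] [619.  11.  85.]
330 253 [79 84 85] [618.  10.  76.]
330 256 [77 82 83] [622.  12.  71.]
330 259 [76 81 82] [620.  11.  62.]
330 262 [68 72 73] [621.  11.  54.]
330 265 [43 45 45] [624.  12.  48.]
330 268 [47 48 47] [634.  18.  49.]
330 272 [47 49 48] [647.  26.  50.]
330 275 [48 50 49] [653.  29.  47.]
361 237 [48 49 49] [626.  87. 147.]
361 241 [46 48 47] [605.  77. 121.]
361 244 [49 51 51] [604.  77. 113.]
361 247 [49 51 52] [619.  84. 117.]
361 250 [50 52 51] [624.  86. 113.]
361 253 [49 51 51] [626.  88. 108.]
361 256 [47 49 48] [629.  90. 103.]
361 259 [48 50 49] [629.  89.  95.]
361 262 [69 72 73] [628.  89.  86.]
361 265 [ 92  97 100] [627.  89.  78.]
361 268 [81 86 88] [626.  89.  69.]
361 272 [88 93 95] [627.  89.  60.]
361 275 [90 95 98] [627.  89.  52.]
{'clock': 3.25, 'joint_positions': array([-3.83720950e-02,  2.16975530e-01,  1.76996485e+00,  8.59442598e-06,
        1.15287578e+00,  1.62542579e+00]), 'qvel': array([ 6.77532038e-04, -7.52143456e-03,  7.04484388e-03, -1.14800479e-06,
       -1.23631057e-02,  1.31527879e-03]), 'effort': array([ 6.73127724e-03, -3.94234335e+01, -3.03617764e+01,  1.54300098e-02,
        1.09163588e-01, -6.19453640e-03]), 'tool_pos': array([0.61390309, 0.05068878, 0.01062636]), 'eef_rot': array([-6.73471701e-01,  7.39212472e-01, -6.20160983e-04,  6.35928078e-04]), 'wrist_force': array([1.51861054, 0.11459492, 4.14329615]), 'ft_torque': array([-0.07232135, -0.06241048,  0.01571335]), 'opening': 0.7963290588055311}
[53 54 54] [560.  21.  64.]
[53 56 56] [558.  20.  57.]
[52 54 53] [567. 100.  66.]
[94 98 97] [563.  99.  58.]
```

View pics/top2.png

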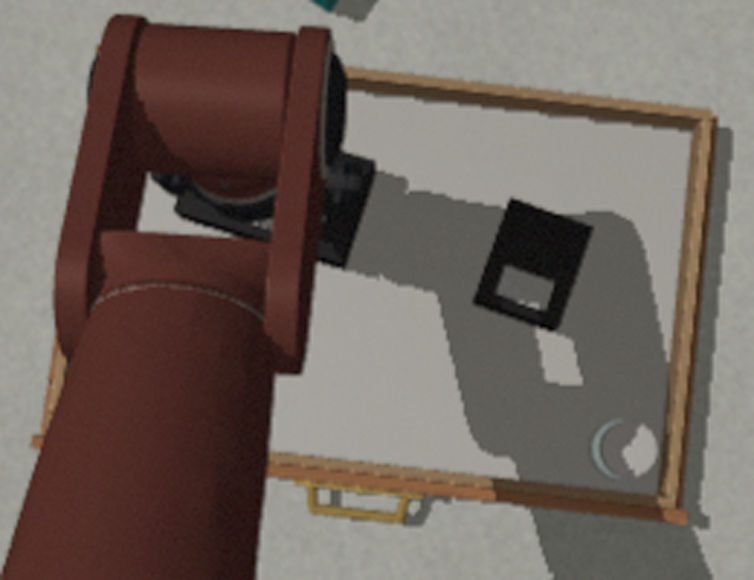

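The depth shows the fingertips at z≈48–50 mm (on the lid) while the reported TCP z is 11 mm. The tips sit about 38 mm above the reported TCP at this opening. I'll lift straight off, back away, and check this offset.

>>> move_arm(
  motion=[
    [0,0,0.1,0,0,0],
    [0,0,0.3,0,0,0],
    [-0.3,0.028,0,0,0,0],
    [-0.3,0.028,0,0,0,0],
    [0,0,0,0,0,0],
  ],
  grip=0.6,
)

```text
clock: 3.75
tool_pos: [0.5154, 0.0599, 0.0669]
eef_rot: [-0.674, 0.739, 0.003, -0.003]
wrist_force: [0.5, 0.4, -0.4]
opening: 0.798
```

```bash
python3 look.py 3 scene; python3 - <<'E'
from h import *
print(env.read_state()['tool_pos'])
p,d=viewer.grab_frame("scene")
C=cloud("scene",d)*1000
s=np.load('/tmp/scene0.npz');C0=cloud("scene",s['d'])*1000
def low(C,c,tcp):
    m=(np.hypot(C[...,0]-tcp[0],C[...,1]-tcp[1])<75)&(C[...,2]>52 if tcp[2]<100 else C[...,2]>120)&(C[...,2]<300)
    for k in np.unique((C[...,2][m]//4).astype(int))[:14]:
        q=C[m&((C[...,2]//4).astype(int)==k)]; print(k*4,len(q),q[:,:2].min(0).round(),q[:,:2].max(0).round())
print("start, TCP z 200");low(C0,None,(268,-565,200))
print("now");low(C,None,env.read_state()['tool_pos']*1000)
E
```

```text
[0.51900339 0.05957085 0.06846654]
start, TCP z 200
240 1 [ 249. -522.] [ 249. -522.]
244 9 [ 247. -606.] [ 301. -516.]
248 14 [ 241. -613.] [ 297. -513.]
252 15 [ 246. -613.] [ 300. -512.]
256 19 [ 240. -616.] [ 302. -513.]
260 17 [ 242. -612.] [ 301. -514.]
264 16 [ 239. -615.] [ 300. -512.]
268 15 [ 249. -614.] [ 303. -514.]
272 22 [ 241. -614.] [ 302. -511.]
276 16 [ 241. -618.] [ 299. -511.]
280 12 [ 246. -612.] [ 302. -513.]
284 18 [ 250. -623.] [ 305. -503.]
288 31 [ 246. -628.] [ 309. -499.]
292 39 [ 226. -628.] [ 312. -492.]
now
104 6 [509.  23.] [533.  99.]
108 17 [509.  18.] [536. 100.]
112 23 [509.   9.] [536. 105.]
116 26 [508.  10.] [534. 106.]
120 32 [509.  10.] [535. 106.]
124 29 [509.  11.] [536. 106.]
128 26 [507.  10.] [534. 106.]
132 29 [505.  12.] [536. 106.]
136 33 [504.   9.] [537. 106.]
140 30 [508.  11.] [534. 105.]
144 21 [511.   2.] [539. 110.]
148 33 [505.  -3.] [539. 117.]
152 48 [509.  -6.] [538. 120.]
156 80 [509.  -9.] [540. 124.]
```

View pics/scene3.png

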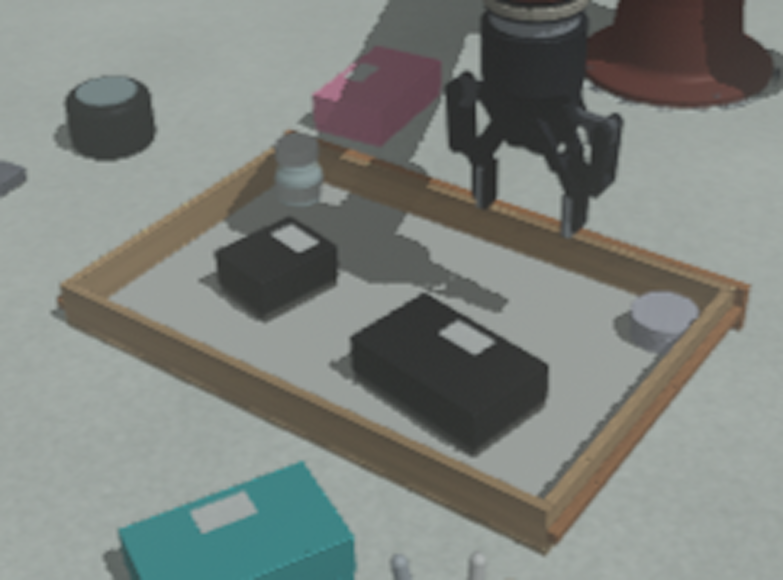

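The offset is confirmed in two views: the tips are 43 mm above the reported TCP when fully open and 38 mm above at 0.8 opening. I'll work from the measured tip height. The box and lid look unmoved. Lowering in front of the box to bring the tips to about 18 mm.

>>> move_arm(
  motion=[
    [0,0,-0.25,0,0,0],
    [0,0,-0.2,0,0,0],
    [0,0,-0.09,0,0,0],
    [0,0,-0.04,0,0,0],
    [0,0,0,0,0,0],
  ],
)

```text
clock: 4.35
tool_pos: [0.5234, 0.059, -0.0173]
eef_rot: [-0.673, 0.739, -0.0, -0.0]
wrist_force: [0.0, -0.7, 0.1]
opening: 0.8
```

```bash
python3 look.py 4 scene top; python3 - <<'E'
from h import *
s=np.load('/tmp/scene4.npz');C=cloud("scene",s['d'])*1000;st=env.read_state();t=st['tool_pos']*1000;print(t,st['wrist_force'])
m=(np.hypot(C[...,0]-t[0],C[...,1]-t[1])<65)&(C[...,2]>12)&(C[...,2]<60)&(abs(C[...,0]-t[0])<25)
for k in range(12,56,4):
    q=C[m&(C[...,2]//4==k//4)]; print(k,len(q))
E
```

```text
[524.32488659  59.0691386  -15.90967472] [-0.72232854  0.15010262 -0.00590516]
12 0
16 0
20 15
24 12
28 23
32 26
36 24
40 26
44 30
48 21
52 28
```

View pics/scene4.png

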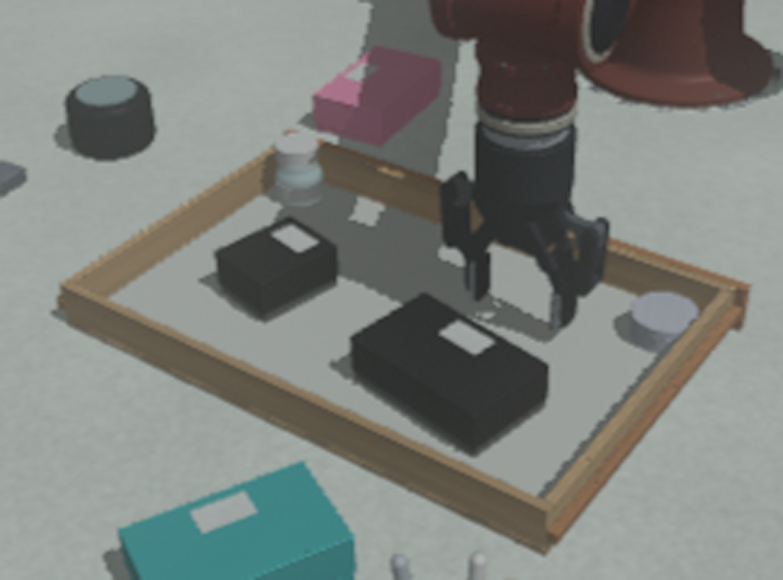

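Tips are now at z≈20 mm in front of the box, and no contact is felt. Pushing.

>>> move_arm(
  motion=[
    [0.0664,-0.0062,-0.02,0,0,0],
    [0.0664,-0.0062,0,0,0,0],
    [0.0664,-0.0062,0,0,0,0],
    [0.0332,-0.0031,0,0,0,0],
    [0.0332,-0.0031,0,0,0,0],
  ],
)

```text
clock: 4.95
tool_pos: [0.5633, 0.0553, -0.0203]
eef_rot: [-0.673, 0.739, -0.0, 0.0]
wrist_force: [0.5, -0.8, -1.2]
opening: 0.804
```

>>> move_arm(
  motion=[
    [0.0332,-0.0031,0,0,0,0],
    [0.0332,-0.0031,0,0,0,0],
    [0.0332,-0.0031,0,0,0,0],
    [0.0332,-0.0031,0,0,0,0],
    [0.0332,-0.0031,0,0,0,0],
  ],
)

```text
clock: 5.45
tool_pos: [0.5874, 0.053, -0.0208]
eef_rot: [-0.673, 0.739, 0.0, -0.0]
wrist_force: [-1.4, -0.9, -0.6]
opening: 0.806
```

```bash
python3 look.py 5 scene
```

```text
(no output)
```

View pics/scene5.png

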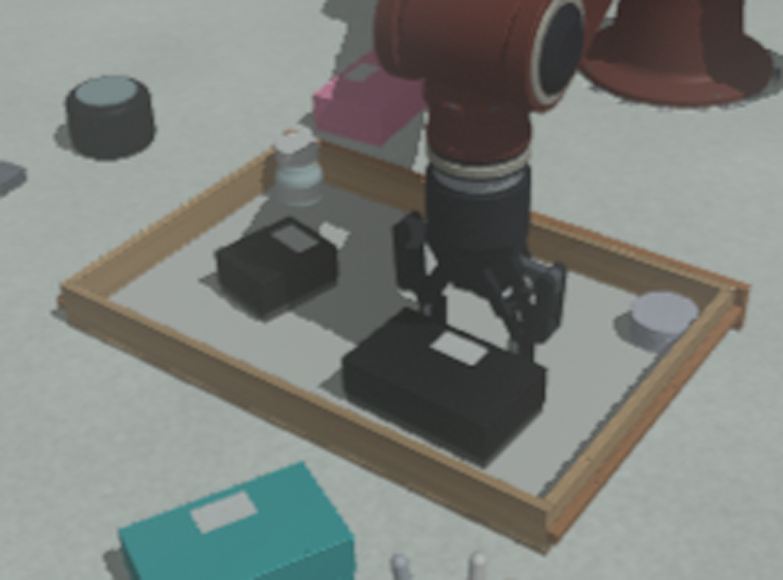

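The box is sliding and squaring itself against the fingers, with no lift. Continuing.

>>> move_arm(
  motion=[
    [0.0332,-0.0031,0,0,0,0],
    [0.0332,-0.0031,0,0,0,0],
    [0.0332,-0.0031,0,0,0,0],
    [0.0332,-0.0031,0,0,0,0],
    [0.0332,-0.0031,0,0,0,0],
  ],
)

```text
clock: 6.0
tool_pos: [0.6126, 0.0508, -0.0205]
eef_rot: [-0.674, 0.739, 0.0, -0.0]
wrist_force: [-2.5, 0.7, -0.6]
opening: 0.802
```

>>> move_arm(
  motion=[
    [0.0133,-0.0012,0,0,0,0],
    [0.0133,-0.0012,0,0,0,0],
    [0.0133,-0.0012,0,0,0,0],
    [0.0133,-0.0012,0,0,0,0],
  ],
)

```text
clock: 6.4
tool_pos: [0.6203, 0.0501, -0.0204]
eef_rot: [-0.673, 0.739, 0.0, 0.0]
wrist_force: [-3.5, 0.8, 0.3]
opening: 0.801
```

>>> move_arm(
  motion=[
    [0.0133,-0.0012,0,0,0,0],
    [0.01,-0.001,0,0,0,0],
  ],
)

```text
clock: 6.6
tool_pos: [0.6233, 0.0498, -0.0204]
eef_rot: [-0.673, 0.739, 0.001, -0.0]
wrist_force: [-7.6, 1.3, 5.5]
opening: 0.799
```

>>> move_arm(
  motion=[
    [0.0067,-0.0006,0,0,0,0],
    [0,0,0,0,0,0],
  ],
)

```text
clock: 6.8
tool_pos: [0.6232, 0.0498, -0.0203]
eef_rot: [-0.673, 0.739, 0.002, -0.001]
wrist_force: [-9.4, 0.7, 6.3]
opening: 0.801
```

```bash
python3 look.py 6 scene
```

```text
(no output)
```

View pics/scene6.png

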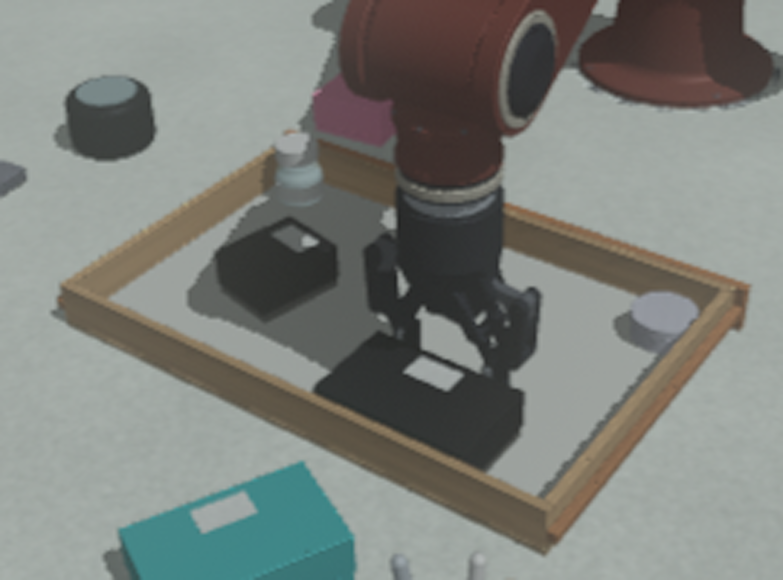

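The box is flat on the back wall: at contact the face is at e = 616+11 = 627, exactly 707-80. Now I back off, rise, turn 90° and narrow the fingers to push from its right side.

>>> move_arm(
  motion=[
    [-0.1333,0.0124,0,0,0,0],
    [0,0,0.2667,0,0,0],
    [0,0,0.2667,0,0,0],
    [0.0344,-0.0626,0,0,0,0.04546],
    [0.0344,-0.0626,0,0,0,0.04546],
  ],
)

```text
clock: 7.35
tool_pos: [0.6181, 0.0324, 0.063]
eef_rot: [0.774, -0.633, 0.003, -0.002]
wrist_force: [-0.5, 0.5, -0.8]
opening: 0.803
```

>>> move_arm(
  motion=[
    [0.0344,-0.0626,0,0,0,0.04546],
    [0.0344,-0.0626,0,0,0,0.04546],
    [0.0344,-0.0626,0,0,0,0.04546],
    [0.0344,-0.0626,0,0,0,0.04546],
    [0.0344,-0.0626,0,0,0,0.04546],
  ],
  grip=-0.3,
)

```text
clock: 7.85
tool_pos: [0.6424, -0.0149, 0.0604]
eef_rot: [0.946, -0.323, 0.002, -0.0]
wrist_force: [-1.1, -0.4, -0.6]
opening: 0.348
```

>>> move_arm(
  motion=[
    [0.0344,-0.0626,0,0,0,0.04546],
    [0.0344,-0.0626,0,0,0,0.04546],
    [0.0344,-0.0626,0,0,0,0.04546],
    [0.0344,-0.0626,0,0,0,0.04546],
    [0,0,0,0,0,0],
  ],
)

```text
clock: 8.35
tool_pos: [0.6631, -0.0531, 0.0604]
eef_rot: [0.999, -0.047, 0.002, 0.0]
wrist_force: [-0.5, 0.1, -0.3]
opening: 0.352
```

```bash
cat > tips.py <<'E'
import sys
from h import *
s=np.load(f'/tmp/scene{sys.argv[1]}.npz');C=cloud("scene",s['d'])*1000;st=env.read_state();t=st['tool_pos']*1000;print(t,st['eef_rot'],st['wrist_force'])
e=np.array([.99567,-.0930]);n=np.array([.0930,.99567])
print("TCP e,n",e@t[:2],n@t[:2])
E_=C[...,:2]@e-e@t[:2];N_=C[...,:2]@n-n@t[:2]
m=(abs(N_)<18)&(abs(E_)<60) if len(sys.argv)<3 else (abs(E_)<18)&(abs(N_)<60)
lo=float(sys.argv[3]) if len(sys.argv)>3 else 12
for k in np.arange(lo,lo+140,4):
    q=m&(C[...,2]>=k)&(C[...,2]<k+4)
    if q.sum(): print(k,q.sum(),E_[q].min().round(),E_[q].max().round(),N_[q].min().round(),N_[q].max().round())
E
python3 look.py 7 scene top; python3 tips.py 7 | head -24
```

```text
[662.08536545 -51.89207854  59.94176328] [ 9.98844050e-01 -4.80635374e-02  6.78719730e-04  1.61126965e-05] [ 0.61596894 -0.23035018 -0.56938711]
TCP e,n 664.0444991260007 9.906553151275542
12 11 50.0 53.0 -14.0 15.0
16 16 50.0 54.0 -16.0 16.0
20 18 50.0 53.0 -16.0 17.0
24 17 48.0 52.0 -14.0 16.0
28 20 50.0 55.0 -18.0 11.0
32 14 50.0 53.0 -18.0 17.0
36 19 49.0 55.0 -16.0 15.0
40 45 44.0 53.0 -18.0 18.0
88 7 -14.0 23.0 -8.0 5.0
92 19 -21.0 24.0 -12.0 9.0
96 27 -27.0 29.0 -11.0 9.0
100 33 -25.0 30.0 -12.0 10.0
104 30 -24.0 31.0 -14.0 9.0
108 36 -26.0 31.0 -14.0 10.0
112 35 -27.0 31.0 -13.0 9.0
116 36 -27.0 31.0 -14.0 10.0
120 32 -27.0 31.0 -12.0 10.0
124 31 -25.0 31.0 -11.0 9.0
128 20 -22.0 30.0 -9.0 9.0
132 28 -40.0 32.0 -9.0 12.0
136 53 -42.0 48.0 -16.0 11.0
140 68 -44.0 50.0 -12.0 11.0
```

View pics/scene7.png

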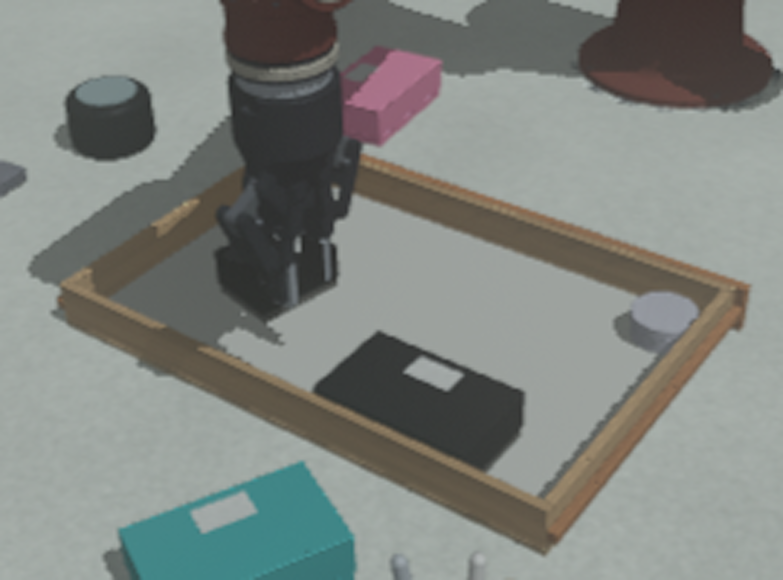

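View pics/top7.png

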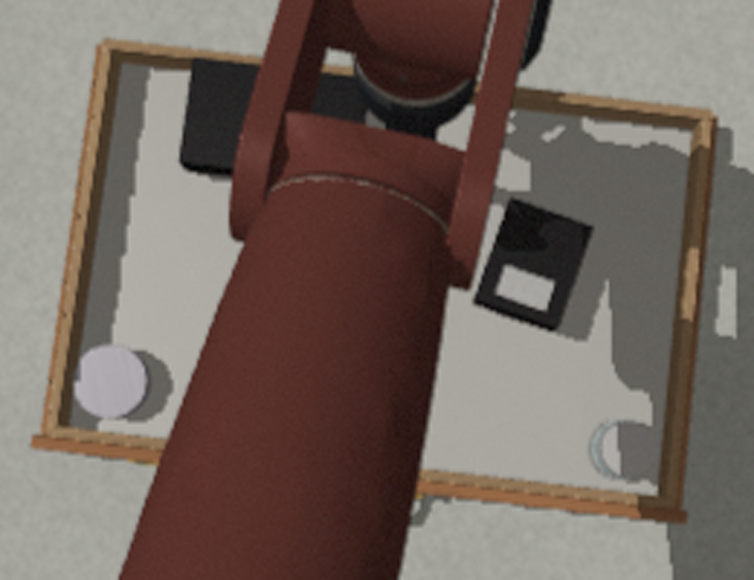

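Tips are about 30.5 mm above the reported TCP at this opening, spanning e 636–695, which clears the back wall. The large box stands square on the back wall. Lowering, then pushing left.

>>> move_arm(
  motion=[
    [0,0,-0.25,0,0,0],
    [0,0,-0.2,0,0,0],
    [0,0,-0.04,0,0,0],
    [0,0,0,0,0,0],
  ],
)

```text
clock: 8.85
tool_pos: [0.6603, -0.0512, -0.0152]
eef_rot: [0.999, -0.047, -0.001, -0.0]
wrist_force: [0.7, 0.4, 0.1]
opening: 0.349
```

>>> move_arm(
  motion=[
    [0.0041,0.0443,0,0,0,0],
    [0.0041,0.0443,0,0,0,0],
    [0.0031,0.0332,0,0,0,0],
    [0.0031,0.0332,0,0,0,0],
    [0.0031,0.0332,0,0,0,0],
  ],
)

```text
clock: 9.35
tool_pos: [0.6646, -0.0233, -0.0132]
eef_rot: [0.999, -0.046, 0.001, 0.0]
wrist_force: [-0.5, -5.7, 3.9]
opening: 0.35
```

```bash
python3 look.py 8 scene; python3 tips.py 8 | head -12
```

```text
[664.63274575 -22.79842668 -13.23411537] [ 9.98939996e-01 -4.60277365e-02  5.12710628e-04  2.62210949e-04] [-1.19972495 -0.19439156 -0.58892396]
TCP e,n 663.8751396377469 39.11113586407099
12 22 20.0 55.0 -17.0 15.0
16 19 50.0 54.0 -17.0 16.0
20 18 50.0 53.0 -16.0 18.0
24 18 -15.0 53.0 -16.0 15.0
28 25 -15.0 53.0 -17.0 16.0
32 28 -15.0 54.0 -16.0 17.0
36 37 -15.0 54.0 -17.0 16.0
40 63 -16.0 53.0 -17.0 17.0
44 99 -36.0 43.0 -11.0 18.0
48 48 -27.0 44.0 -12.0 18.0
```

View pics/scene8.png

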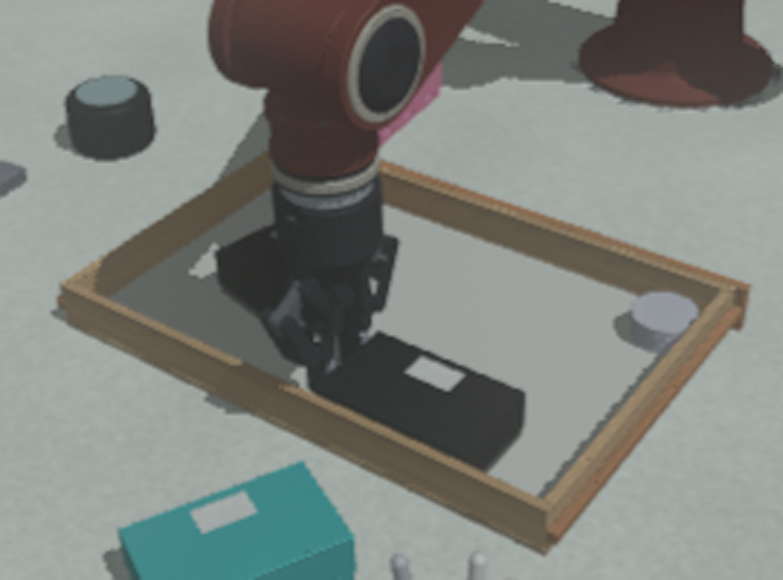

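Fingers meet the right face with no sign of riding up. Pushing left toward the corner.

>>> move_arm(
  motion=[
    [0.0031,0.0332,0,0,0,0],
    [0.0031,0.0332,0,0,0,0],
    [0.0031,0.0332,0,0,0,0],
    [0.0031,0.0332,0,0,0,0],
    [0.0031,0.0332,0,0,0,0],
  ],
)

```text
clock: 9.9
tool_pos: [0.6669, 0.0016, -0.0136]
eef_rot: [0.999, -0.046, 0.0, 0.0]
wrist_force: [-1.0, -4.4, 2.8]
opening: 0.348
```

>>> move_arm(
  motion=[
    [0.0031,0.0332,0,0,0,0],
    [0.0031,0.0332,0,0,0,0],
    [0.0031,0.0332,0,0,0,0],
    [0.0031,0.0332,0,0,0,0],
    [0.0031,0.0332,0,0,0,0],
  ],
)

```text
clock: 10.4
tool_pos: [0.6688, 0.0267, -0.0139]
eef_rot: [0.999, -0.046, -0.0, 0.0]
wrist_force: [-0.0, -3.7, 2.0]
opening: 0.353
```

```bash
python3 look.py 9 scene; python3 tips.py 9 | head -2
```

```text
[668.82345235  27.60391535 -13.97363936] [ 9.98932070e-01 -4.62007773e-02 -9.96515833e-08 -4.55940840e-04] [-0.31753897 -1.25524241  2.05268333]
TCP e,n 663.3602826730563 89.68497146077094
```

View pics/scene9.png

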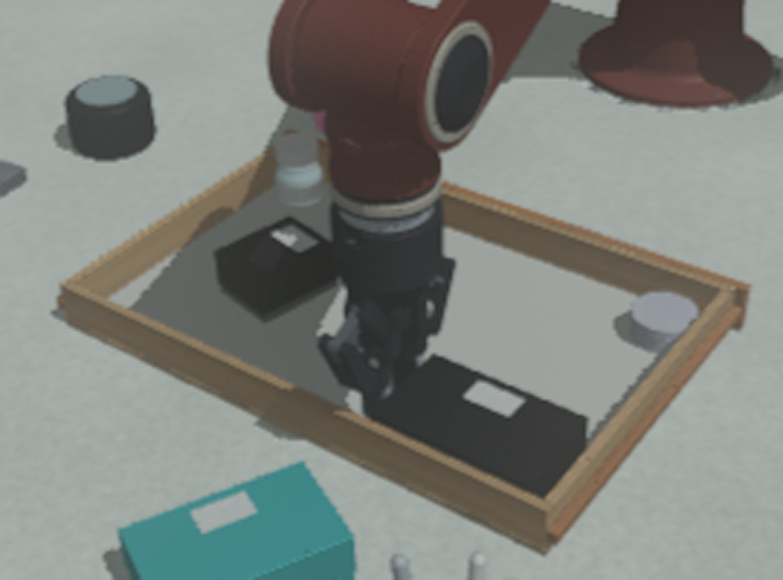

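About 8 mm remain to the expected stop at n=97.6. I'll creep in and watch the force.

>>> move_arm(
  motion=[
    [0.0012,0.0133,0,0,0,0],
    [0.0012,0.0133,0,0,0,0],
    [0.0012,0.0133,0,0,0,0],
  ],
)

```text
clock: 10.75
tool_pos: [0.6692, 0.0323, -0.014]
eef_rot: [0.999, -0.046, -0.0, -0.0]
wrist_force: [-0.5, -4.1, 2.1]
opening: 0.348
```

>>> move_arm(
  motion=[
    [0.0006,0.0067,0,0,0,0],
    [0.0006,0.0067,0,0,0,0],
    [0,0,0,0,0,0],
  ],
)

```text
clock: 11.05
tool_pos: [0.6694, 0.0345, -0.0141]
eef_rot: [0.999, -0.046, -0.0, -0.0]
wrist_force: [-0.4, -2.5, 1.6]
opening: 0.351
```

>>> move_arm(
  motion=[
    [0.0006,0.0067,0,0,0,0],
    [0.0006,0.0067,0,0,0,0],
    [0,0,0,0,0,0],
  ],
)

```text
clock: 11.35
tool_pos: [0.6696, 0.0365, -0.014]
eef_rot: [0.999, -0.046, -0.0, -0.0]
wrist_force: [-0.6, -2.7, 0.7]
opening: 0.35
```

>>> move_arm(
  motion=[
    [0.0006,0.0067,0,0,0,0],
    [0.0006,0.0067,0,0,0,0],
    [0,0,0,0,0,0],
  ],
)

```text
clock: 11.65
tool_pos: [0.6696, 0.0369, -0.014]
eef_rot: [0.999, -0.046, -0.0, 0.001]
wrist_force: [-1.3, -7.2, 1.1]
opening: 0.352
```

>>> move_arm(
  motion=[
    [0.0006,0.0067,0,0,0,0],
    [0.0006,0.0067,0,0,0,0],
    [0,0,0,0,0,0],
  ],
)

```text
clock: 11.95
tool_pos: [0.6696, 0.0368, -0.014]
eef_rot: [0.999, -0.046, -0.001, 0.003]
wrist_force: [-2.8, -14.7, 2.8]
opening: 0.355
```

```bash
python3 look.py 10 scene top; python3 tips.py 10 | head -2
```

```text
[669.55100157  36.80678072 -13.97232673] [ 9.98918641e-01 -4.64025256e-02 -6.52701489e-04  2.81560119e-03] [ -2.23392137 -13.38918823   2.14398592]
TCP e,n 663.2288151245258 98.91565050190579
```

View pics/scene10.png

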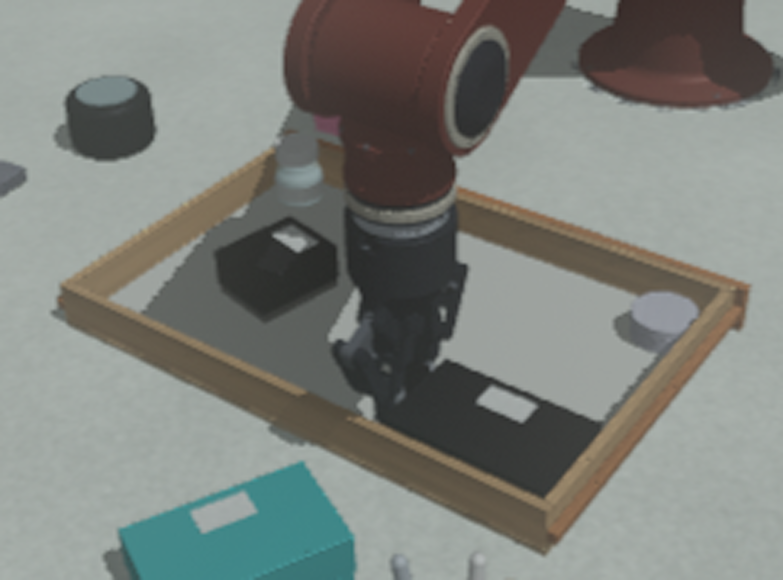

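View pics/top10.png

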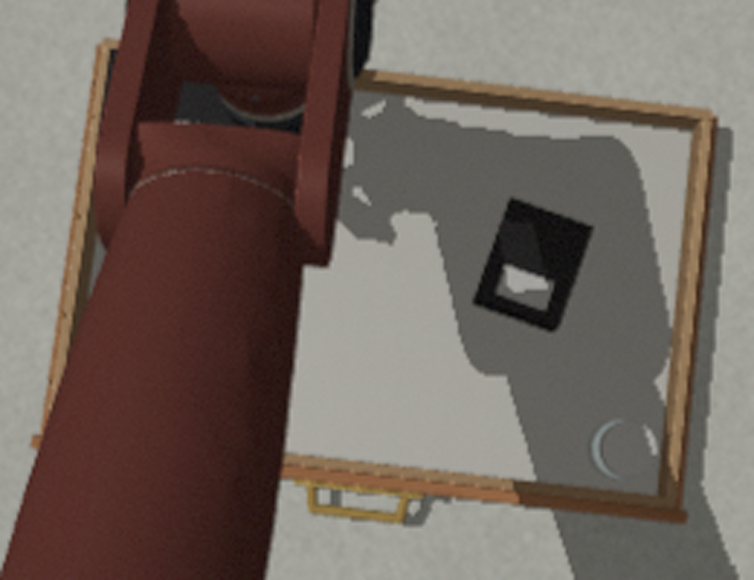

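The large box stopped against the left wall (force rose to 15 N, position steady). Backing off, rising and moving to the front of the small box.

>>> move_arm(
  motion=[
    [-0.0031,-0.0332,0,0,0,0],
    [-0.0093,-0.1,0,0,0,0],
    [0,0,0.2667,0,0,0],
    [0,0,0.2667,0,0,0],
    [-0.1018,-0.0915,0,0,0,-0.04546],
  ],
)

```text
clock: 12.55
tool_pos: [0.6587, 0.007, 0.074]
eef_rot: [0.993, -0.118, 0.007, -0.001]
wrist_force: [1.0, -0.2, 0.7]
opening: 0.353
```

>>> move_arm(
  motion=[
    [-0.1018,-0.0915,0,0,0,-0.04546],
    [-0.1018,-0.0915,0,0,0,-0.04546],
    [-0.1018,-0.0915,0,0,0,-0.04546],
    [-0.1018,-0.0915,0,0,0,-0.04546],
    [-0.1018,-0.0915,0,0,0,-0.04546],
  ],
  grip=-0.5,
)

```text
clock: 13.05
tool_pos: [0.5757, -0.0623, 0.0658]
eef_rot: [0.888, -0.46, -0.0, -0.0]
wrist_force: [-0.7, 0.8, 0.3]
opening: 0.253
```

>>> move_arm(
  motion=[
    [-0.1018,-0.0915,0,0,0,-0.04546],
    [-0.1018,-0.0915,0,0,0,-0.04546],
    [-0.1018,-0.0915,0,0,0,-0.04546],
    [-0.1018,-0.0915,0,0,0,-0.04546],
    [-0.1018,-0.0915,0,0,0,-0.04546],
  ],
)

```text
clock: 13.55
tool_pos: [0.4994, -0.1309, 0.0659]
eef_rot: [-0.671, 0.741, 0.0, 0.0]
wrist_force: [-0.1, -0.7, -0.8]
opening: 0.253
```

```bash
python3 look.py 11 scene top; python3 tips.py 11 x 60 | head -14; cat > boxes.py <<'E'
import sys
from h import *
f=np.load(f'/tmp/top{sys.argv[1]}.npz');p,d=f['p'],f['d'];C=cloud("top",d)
e=np.array([.99567,-.0930]);n=np.array([.0930,.99567])
m=((C[...,2]>.042)&(C[...,2]<.057)&(p.max(-1)<70)).astype(np.uint8)
lab=cv2.morphologyEx(m,cv2.MORPH_CLOSE,np.ones((13,13))); lab=cv2.morphologyEx(lab,cv2.MORPH_OPEN,np.ones((5,5)))
lab[:150]=0;lab[290:]=0;lab[:,:195]=0;lab[:,415:]=0
cs,_=cv2.findContours(lab,cv2.RETR_EXTERNAL,cv2.CHAIN_APPROX_NONE)
for c in cs:
    if cv2.contourArea(c)<250: continue
    P=(ray("top",c[:,0,:],.048)[:,:2]*1000).astype(np.float32)
    P=np.c_[P@e,P@n].astype(np.float32)
    r=cv2.minAreaRect(cv2.convexHull(P)); print("e,n",np.round(r[0],1),np.round(r[1],1),round(r[2],2),P.min(0).round(1),P.max(0).round(1))
E
python3 boxes.py 11
```

```text
[ 498.75206771 -131.46237329   65.66069158] [-6.72438327e-01  7.40152976e-01  5.15717008e-04  6.03875282e-05] [ 0.4044372  -0.28056425 -0.50718686]
TCP e,n 508.8184719704918 -84.50919891385972
92.0 1 0.0 0.0 16.0 16.0
96.0 18 -9.0 12.0 -19.0 18.0
100.0 21 -7.0 13.0 -19.0 21.0
104.0 22 -9.0 14.0 -25.0 24.0
108.0 30 -10.0 17.0 -25.0 24.0
112.0 23 -9.0 13.0 -23.0 24.0
116.0 28 -12.0 15.0 -23.0 24.0
120.0 21 -7.0 17.0 -23.0 26.0
124.0 27 -7.0 15.0 -25.0 24.0
128.0 22 -7.0 14.0 -24.0 23.0
132.0 24 -7.0 14.0 -21.0 23.0
136.0 24 -5.0 16.0 -36.0 26.0
e,n [665.4 172.4] [ 82.9 132. ] 1.39 [622.4 107. ] [706.9 238.1]
```

View pics/top11.png

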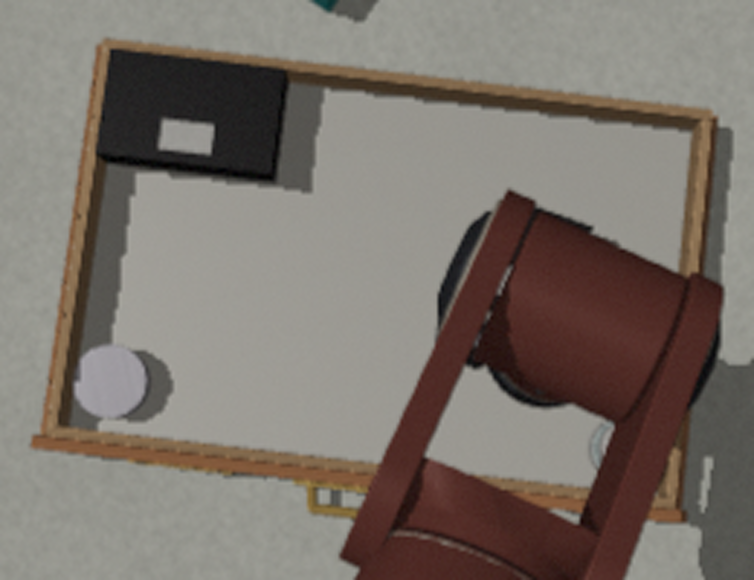

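The large box sits in the back left corner, square (label toward the front, crop (187,137)). Lowering in front of the small box and pushing it back.

>>> move_arm(
  motion=[
    [0,0,-0.25,0,0,0],
    [0,0,-0.2,0,0,0],
    [0,0,-0.08,0,0,0],
    [0,0,0,0,0,0],
  ],
)

```text
clock: 14.05
tool_pos: [0.4987, -0.1295, -0.0155]
eef_rot: [-0.674, 0.739, 0.002, -0.001]
wrist_force: [-0.6, 0.1, -0.6]
opening: 0.248
```

```bash
python3 look.py 12 scene; python3 tips.py 12 x 12 | head -14
```

```text
[ 500.16237028 -130.22154441  -13.72396849] [-6.73938404e-01  7.38787236e-01  6.64218966e-04 -8.24017082e-05] [-0.20408112  0.10107231 -0.22298482]
TCP e,n 510.1072708437789 -83.14258468386114
12.0 4 -9.0 7.0 -13.0 16.0
16.0 9 -8.0 9.0 -13.0 16.0
20.0 15 -9.0 12.0 -23.0 22.0
24.0 22 -9.0 14.0 -22.0 25.0
28.0 23 -10.0 11.0 -26.0 24.0
32.0 21 -10.0 11.0 -24.0 24.0
36.0 20 -11.0 12.0 -25.0 25.0
40.0 33 -11.0 13.0 -24.0 25.0
44.0 20 -12.0 12.0 -24.0 22.0
48.0 20 -7.0 12.0 -20.0 25.0
52.0 18 -10.0 13.0 -35.0 23.0
56.0 19 -6.0 14.0 -23.0 25.0
```

View pics/scene12.png

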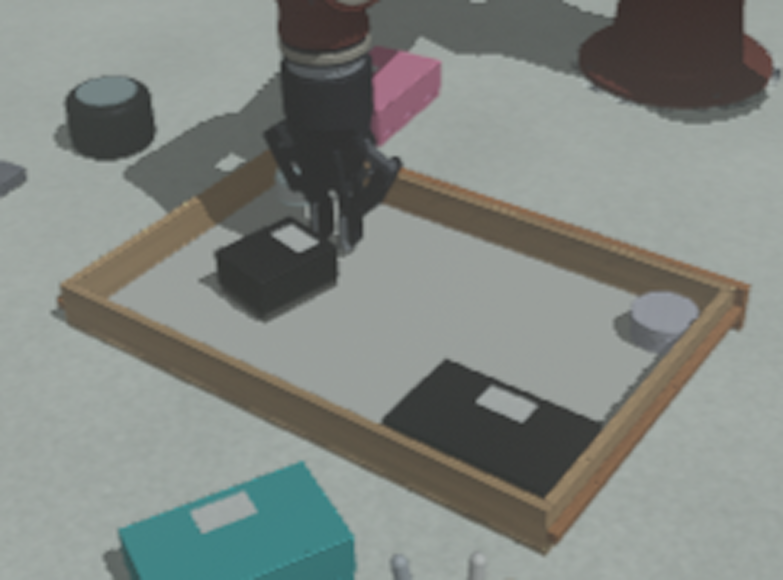

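>>> move_arm(
  motion=[
    [-0.0031,-0.0332,0,0,0,0],
    [0.0664,-0.0062,0,0,0,0],
    [0.0465,-0.0043,0,0,0,0],
    [0.0465,-0.0043,0,0,0,0],
    [0.0465,-0.0043,0,0,0,0],
  ],
)

```text
clock: 14.6
tool_pos: [0.5315, -0.1387, -0.013]
eef_rot: [-0.674, 0.739, -0.0, -0.0]
wrist_force: [-2.1, -0.8, 1.0]
opening: 0.251
```

>>> move_arm(
  motion=[
    [0.0398,-0.0037,0,0,0,0],
    [0.0398,-0.0037,0,0,0,0],
    [0.0398,-0.0037,0,0,0,0],
    [0.0398,-0.0037,0,0,0,0],
    [0.0398,-0.0037,0,0,0,0],
  ],
)

```text
clock: 15.1
tool_pos: [0.5609, -0.1412, -0.0135]
eef_rot: [-0.674, 0.739, 0.0, -0.0]
wrist_force: [-1.4, 0.3, 0.8]
opening: 0.249
```

```bash
python3 look.py 13 scene; python3 tips.py 13 x 12 | head -2
```

```text
[ 561.92977471 -141.4778616   -13.20104838] [-6.73491119e-01  7.39194983e-01 -5.44949454e-04  4.39334866e-04] [ 0.01725582 -0.44147334  0.08816165]
TCP e,n 572.6540599171431 -88.60579341363353
```

View pics/scene13.png

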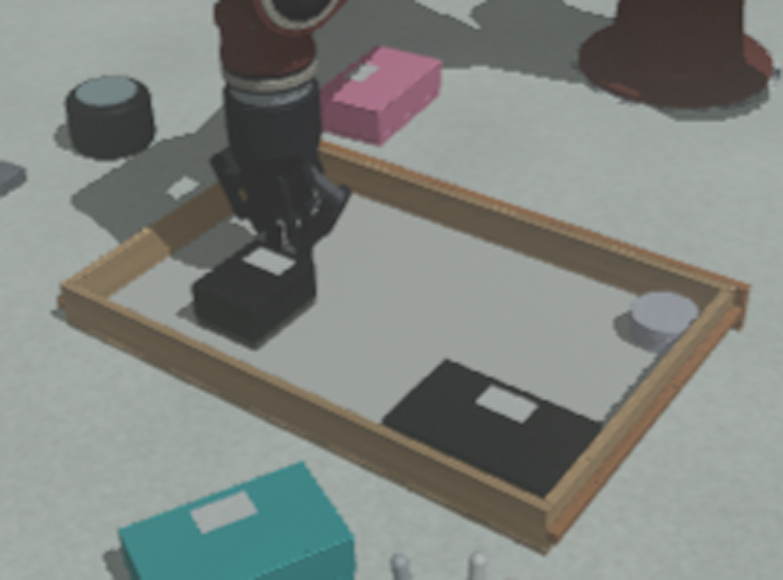

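The small box has squared to the fingers and is sliding back. Continuing.

>>> move_arm(
  motion=[
    [0.0465,-0.0043,0,0,0,0],
    [0.0465,-0.0043,0,0,0,0],
    [0.0465,-0.0043,0,0,0,0],
    [0.0465,-0.0043,0,0,0,0],
    [0.0465,-0.0043,0,0,0,0],
  ],
)

```text
clock: 15.65
tool_pos: [0.5959, -0.1445, -0.0135]
eef_rot: [-0.673, 0.739, 0.0, -0.0]
wrist_force: [-1.1, 0.5, -0.7]
opening: 0.249
```

>>> move_arm(
  motion=[
    [0.0133,-0.0012,0,0,0,0],
    [0.0133,-0.0012,0,0,0,0],
    [0.0133,-0.0012,0,0,0,0],
    [0,0,0,0,0,0],
  ],
)

```text
clock: 16.05
tool_pos: [0.6018, -0.1452, -0.0132]
eef_rot: [-0.673, 0.739, -0.0, 0.0]
wrist_force: [0.1, 0.2, -0.4]
opening: 0.247
```

>>> move_arm(
  motion=[
    [0.0067,-0.0006,0,0,0,0],
    [0.0067,-0.0006,0,0,0,0],
    [0,0,0,0,0,0],
  ],
)

```text
clock: 16.35
tool_pos: [0.6034, -0.1453, -0.0133]
eef_rot: [-0.673, 0.739, -0.0, 0.0]
wrist_force: [-0.9, 0.7, 0.5]
opening: 0.251
```

>>> move_arm(
  motion=[
    [0.0067,-0.0006,0,0,0,0],
    [0.0067,-0.0006,0,0,0,0],
    [0,0,0,0,0,0],
  ],
)

```text
clock: 16.65
tool_pos: [0.6051, -0.1454, -0.0134]
eef_rot: [-0.673, 0.739, 0.0, -0.0]
wrist_force: [-3.1, 0.7, 1.9]
opening: 0.25
```

>>> move_arm(
  motion=[
    [0.0067,-0.0006,0,0,0,0],
    [0.0067,-0.0006,0,0,0,0],
    [0,0,0,0,0,0],
  ],
)

```text
clock: 16.95
tool_pos: [0.6048, -0.1453, -0.0136]
eef_rot: [-0.674, 0.739, 0.003, -0.002]
wrist_force: [-11.0, 1.4, 8.5]
opening: 0.249
```

```bash
python3 look.py 14 scene; python3 tips.py 14 x 12 | head -2
```

```text
[ 604.84425377 -145.35294463  -13.61847859] [-0.67354689  0.73913748  0.00249498 -0.00203863] [-10.39615488   0.06906516   7.32740196]
TCP e,n 615.7431019966922 -88.47305077785127
```

View pics/scene14.png

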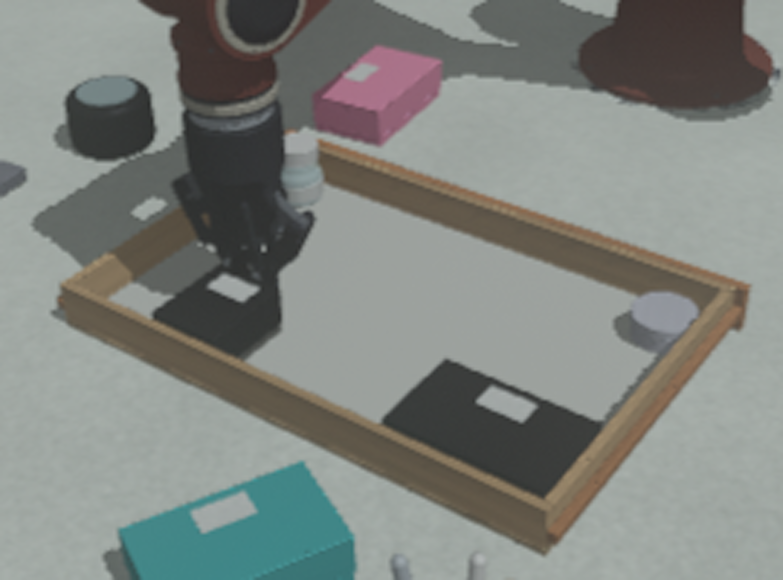

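The small box is on the back wall (615.7+11=627). Backing off and moving to its right side.

>>> move_arm(
  motion=[
    [-0.0266,0.0025,0,0,0,0],
    [-0.1333,0.0124,0,0,0,0],
    [0,0,0.2667,0,0,0],
    [0,0,0.2667,0,0,0],
    [0,0,0,0,0,0.04546],
  ],
)

```text
clock: 17.5
tool_pos: [0.5886, -0.1452, 0.0742]
eef_rot: [0.726, -0.688, 0.006, -0.003]
wrist_force: [0.3, -0.9, 0.7]
opening: 0.247
```

>>> move_arm(
  motion=[
    [0.0422,-0.0452,0,0,0,0.04546],
    [0.0422,-0.0452,0,0,0,0.04546],
    [0.0422,-0.0452,0,0,0,0.04546],
    [0.0422,-0.0452,0,0,0,0.04546],
    [0.0422,-0.0452,0,0,0,0.04546],
  ],
  grip=-0.3,
)

```text
clock: 18.0
tool_pos: [0.616, -0.1777, 0.0668]
eef_rot: [0.921, -0.39, 0.001, -0.0]
wrist_force: [0.5, -0.6, -0.1]
opening: 0.353
```

>>> move_arm(
  motion=[
    [0.0422,-0.0452,0,0,0,0.04546],
    [0.0422,-0.0452,0,0,0,0.04546],
    [0.0422,-0.0452,0,0,0,0.04546],
    [0.0422,-0.0452,0,0,0,0.04546],
    [0.0422,-0.0452,0,0,0,0.04546],
  ],
)

```text
clock: 18.5
tool_pos: [0.6476, -0.2116, 0.0667]
eef_rot: [0.999, -0.043, 0.001, 0.0]
wrist_force: [-0.3, 0.2, 0.8]
opening: 0.349
```

```bash
python3 look.py 15 scene top; python3 tips.py 15 | head -14; python3 boxes.py 15
```

```text
[ 647.77935585 -212.00486306   66.8010283 ] [ 9.98900955e-01 -4.68587350e-02  1.02896007e-03  2.87288143e-04] [0.29492743 0.59214739 0.90216345]
TCP e,n 664.6909235066116 -150.8434019081288
12 11 49.0 52.0 -16.0 17.0
16 16 49.0 52.0 -17.0 15.0
20 12 49.0 52.0 -10.0 14.0
24 13 50.0 53.0 -16.0 16.0
28 16 50.0 53.0 -17.0 17.0
32 14 49.0 53.0 -17.0 15.0
36 14 47.0 53.0 -17.0 16.0
40 34 43.0 52.0 -17.0 17.0
44 1 49.0 49.0 -4.0 -4.0
96 12 -17.0 23.0 -7.0 8.0
100 20 -20.0 23.0 -12.0 12.0
104 26 -28.0 28.0 -10.0 12.0
e,n [666.7 -75.9] [80.9 55. ] 0.07 [ 626.2 -103.4] [707.2 -48.4]
e,n [666.  172.5] [ 81.2 130.4] 0.12 [625.3 107.3] [706.6 237.8]
```

View pics/scene15.png

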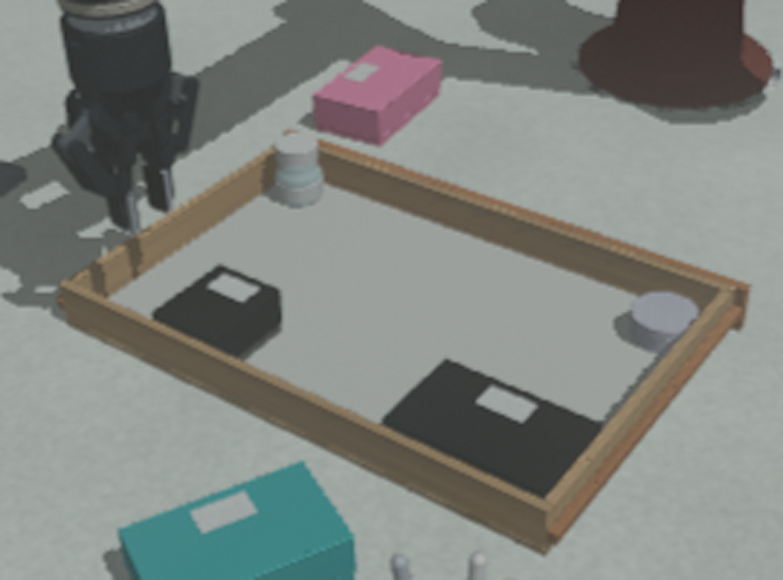

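View pics/top15.png

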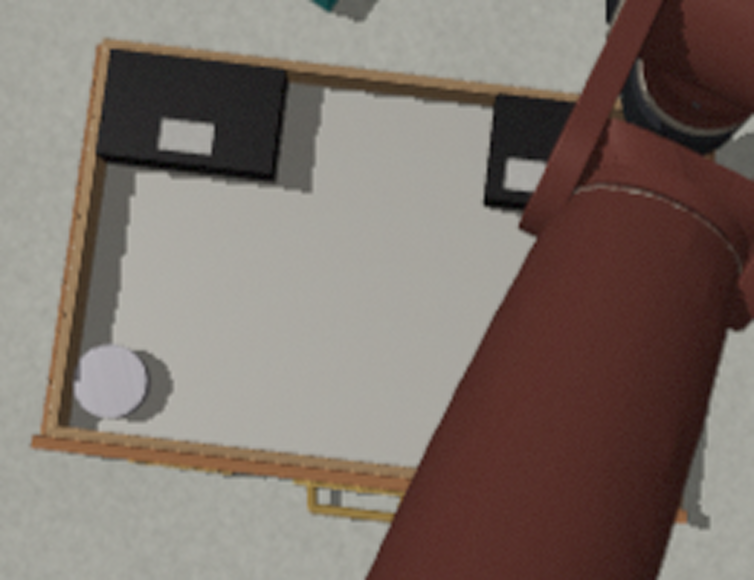

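Both boxes are square on the back wall: the small box's left face is at n≈-48 and the large box's right face at n≈108. Lowering at the right side (gap about 25 mm), then pushing left.

>>> move_arm(
  motion=[
    [0,0,-0.25,0,0,0],
    [0,0,-0.2,0,0,0],
    [0,0,-0.09,0,0,0],
    [0,0,0,0,0,0],
  ],
)

```text
clock: 19.0
tool_pos: [0.6446, -0.21, -0.0173]
eef_rot: [0.999, -0.047, -0.002, -0.001]
wrist_force: [0.4, -0.3, -0.3]
opening: 0.354
```

>>> move_arm(
  motion=[
    [0.0041,0.0443,0,0,0,0],
    [0.0041,0.0443,0,0,0,0],
    [0.0031,0.0332,0,0,0,0],
    [0.0031,0.0332,0,0,0,0],
    [0.0031,0.0332,0,0,0,0],
  ],
)

```text
clock: 19.5
tool_pos: [0.6499, -0.1827, -0.0135]
eef_rot: [0.999, -0.046, 0.001, 0.0]
wrist_force: [-0.6, -1.6, 1.0]
opening: 0.35
```

```bash
python3 look.py 16 scene; python3 tips.py 16 | head -12
```

```text
[ 649.83252097 -181.96921113  -13.72765599] [ 9.98939816e-01 -4.60326925e-02  4.71078169e-04  1.19378567e-04] [-0.5384749   0.56256559 -0.24563714]
TCP e,n 663.9418827899813 -120.74685999294407
12 15 49.0 53.0 -16.0 17.0
16 16 51.0 54.0 -17.0 16.0
20 17 49.0 53.0 -18.0 18.0
24 16 -16.0 53.0 -18.0 17.0
28 14 50.0 54.0 -11.0 15.0
32 22 -15.0 53.0 -18.0 16.0
36 22 -15.0 53.0 -15.0 17.0
40 52 -15.0 53.0 -17.0 17.0
44 80 -35.0 53.0 -17.0 18.0
48 50 -31.0 44.0 -14.0 18.0
```

View pics/scene16.png

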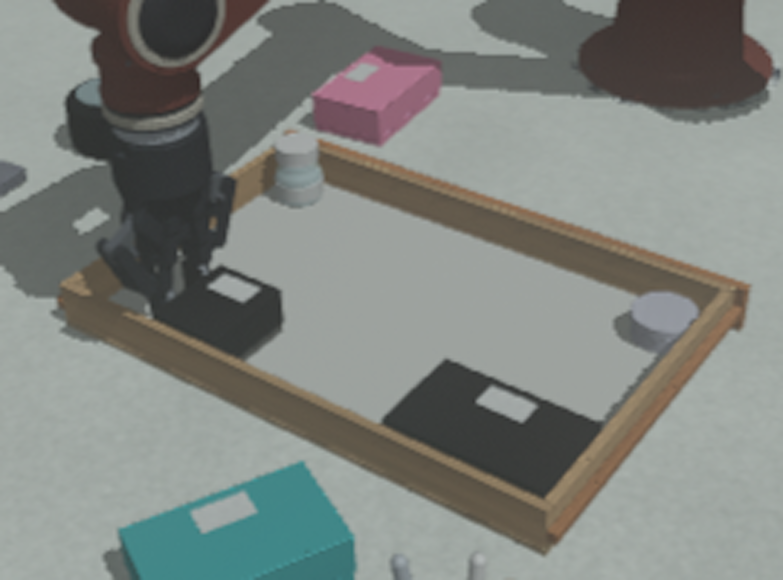

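>>> move_arm(
  motion=[
    [0.0037,0.0398,0,0,0,0],
    [0.0037,0.0398,0,0,0,0],
    [0.0037,0.0398,0,0,0,0],
    [0.0037,0.0398,0,0,0,0],
    [0.0037,0.0398,0,0,0,0],
  ],
)

```text
clock: 20.05
tool_pos: [0.6522, -0.1526, -0.0144]
eef_rot: [0.999, -0.046, 0.0, 0.0]
wrist_force: [-0.1, -1.3, 1.5]
opening: 0.352
```

>>> move_arm(
  motion=[
    [0.0037,0.0398,0,0,0,0],
    [0.0037,0.0398,0,0,0,0],
    [0.0037,0.0398,0,0,0,0],
    [0.0037,0.0398,0,0,0,0],
    [0.0037,0.0398,0,0,0,0],
  ],
)

```text
clock: 20.55
tool_pos: [0.6549, -0.1227, -0.0144]
eef_rot: [0.999, -0.046, -0.0, 0.0]
wrist_force: [-0.5, -1.5, -0.0]
opening: 0.353
```

```bash
python3 look.py 17 scene; python3 tips.py 17 | head -2
```

```text
[ 654.91323674 -121.73206808  -14.48604077] [ 9.98935968e-01 -4.61166091e-02 -7.12516396e-05 -4.30247802e-04] [-0.56940703  0.00332547 -0.58408646]
TCP e,n 663.3985447523067 -60.29803721233054
```

View pics/scene17.png

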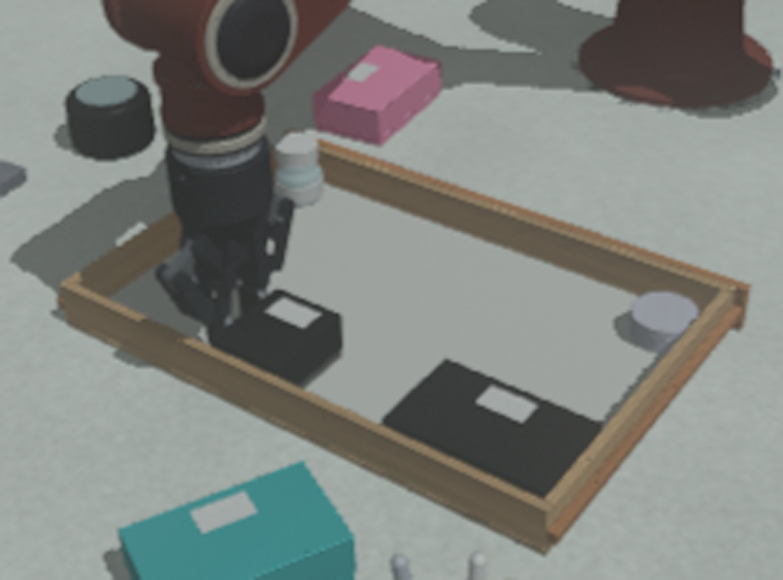

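The small box slides square along the back wall, with about 94 mm left to go.

>>> move_arm(
  motion=[
    [0.0037,0.0398,0,0,0,0],
    [0.0037,0.0398,0,0,0,0],
    [0.0037,0.0398,0,0,0,0],
    [0.0037,0.0398,0,0,0,0],
    [0.0037,0.0398,0,0,0,0],
  ],
)

```text
clock: 21.1
tool_pos: [0.6576, -0.0928, -0.0145]
eef_rot: [0.999, -0.046, -0.0, -0.0]
wrist_force: [0.1, -0.7, 0.1]
opening: 0.354
```

>>> move_arm(
  motion=[
    [0.0037,0.0398,0,0,0,0],
    [0.0037,0.0398,0,0,0,0],
    [0.0037,0.0398,0,0,0,0],
    [0.0037,0.0398,0,0,0,0],
    [0.0037,0.0398,0,0,0,0],
  ],
)

```text
clock: 21.6
tool_pos: [0.6603, -0.063, -0.0145]
eef_rot: [0.999, -0.046, -0.0, -0.0]
wrist_force: [-0.3, -0.6, -1.1]
opening: 0.353
```

>>> move_arm(
  motion=[
    [0.0025,0.0266,0,0,0,0],
    [0.0025,0.0266,0,0,0,0],
    [0.0025,0.0266,0,0,0,0],
    [0.0025,0.0266,0,0,0,0],
    [0.0025,0.0266,0,0,0,0],
  ],
)

```text
clock: 22.1
tool_pos: [0.6623, -0.0434, -0.0144]
eef_rot: [0.999, -0.046, -0.0, 0.0]
wrist_force: [-0.1, -1.4, -0.4]
opening: 0.347
```

```bash
python3 look.py 18 scene; python3 tips.py 18 | head -2
```

```text
[662.36548799 -42.71370503 -14.35939541] [ 9.98928830e-01 -4.62724128e-02  7.22975443e-07 -2.35470294e-04] [-0.06313432  0.63748975  0.09272205]
TCP e,n 663.4698199957944 19.0712356971974
```

View pics/scene18.png

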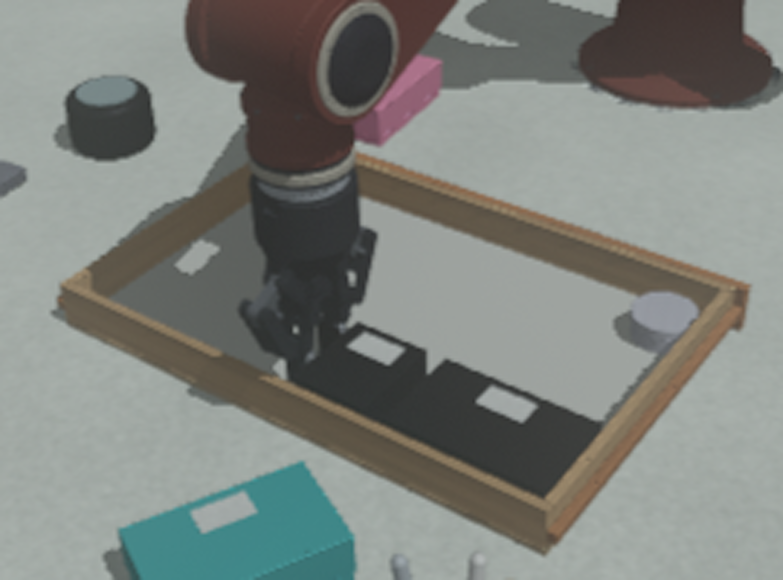

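A gap of about 15 mm remains. Creeping in.

>>> move_arm(
  motion=[
    [0.0019,0.0199,0,0,0,0],
    [0.0019,0.0199,0,0,0,0],
    [0.0019,0.0199,0,0,0,0],
    [0.0012,0.0133,0,0,0,0],
  ],
)

```text
clock: 22.55
tool_pos: [0.6634, -0.0324, -0.0143]
eef_rot: [0.999, -0.046, 0.0, 0.0]
wrist_force: [-0.4, -1.6, -0.7]
opening: 0.355
```

>>> move_arm(
  motion=[
    [0.0006,0.0067,0,0,0,0],
    [0.0006,0.0067,0,0,0,0],
    [0.0006,0.0067,0,0,0,0],
    [0,0,0,0,0,0],
  ],
)

```text
clock: 22.95
tool_pos: [0.6637, -0.0295, -0.0143]
eef_rot: [0.999, -0.046, 0.0, -0.0]
wrist_force: [0.8, -1.1, -0.4]
opening: 0.35
```

>>> move_arm(
  motion=[
    [0.0006,0.0067,0,0,0,0],
    [0,0,0,0,0,0],
  ],
)

```text
clock: 23.15
tool_pos: [0.6637, -0.0286, -0.0143]
eef_rot: [0.999, -0.046, 0.0, -0.0]
wrist_force: [-0.7, -1.1, 0.8]
opening: 0.352
```

>>> move_arm(
  motion=[
    [0.0006,0.0067,0,0,0,0],
    [0,0,0,0,0,0],
  ],
)

```text
clock: 23.35
tool_pos: [0.6638, -0.0278, -0.0143]
eef_rot: [0.999, -0.046, 0.0, 0.0]
wrist_force: [-0.6, -1.3, -0.1]
opening: 0.351
```

>>> move_arm(
  motion=[
    [0.0006,0.0067,0,0,0,0],
    [0,0,0,0,0,0],
  ],
)

```text
clock: 23.55
tool_pos: [0.6638, -0.0278, -0.0143]
eef_rot: [0.999, -0.046, -0.0, 0.001]
wrist_force: [0.4, -4.2, -0.6]
opening: 0.349
```

>>> move_arm(
  motion=[
    [0.0006,0.0067,0,0,0,0],
    [0,0,0,0,0,0],
  ],
)

```text
clock: 23.75
tool_pos: [0.6638, -0.0279, -0.0143]
eef_rot: [0.999, -0.046, -0.0, 0.002]
wrist_force: [-2.1, -8.6, 0.1]
opening: 0.347
```

>>> move_arm(
  motion=[
    [0.0006,0.0067,0,0,0,0],
    [0,0,0,0,0,0],
  ],
)

```text
clock: 23.95
tool_pos: [0.6638, -0.028, -0.0143]
eef_rot: [0.999, -0.046, -0.0, 0.003]
wrist_force: [-1.6, -11.0, 0.6]
opening: 0.35
```

```bash
python3 look.py 19 scene; python3 tips.py 19 | head -2
```

```text
[663.75418158 -27.96612119 -14.29027879] [ 9.98915819e-01 -4.64751114e-02 -2.92153883e-04  2.67666212e-03] [ -2.76231986 -11.36311809   1.10610379]
TCP e,n 663.4809752490543 33.884110999181345
```

View pics/scene19.png

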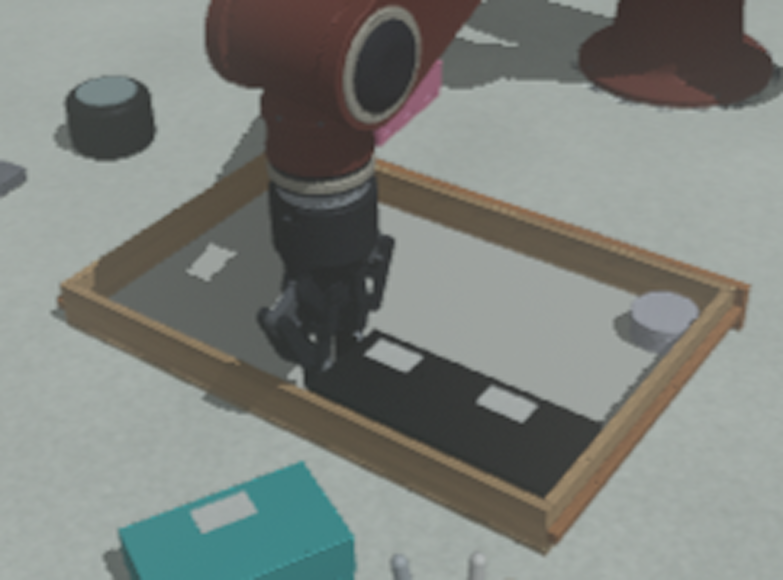

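Contact came at n=33.9, exactly 65 mm from the large box's stop (98.9). Force rose to 11 N at a steady position. Backing off and rising clear for a check.

>>> move_arm(
  motion=[
    [-0.0025,-0.0266,0,0,0,0],
    [-0.0093,-0.1,0,0,0,0],
    [0,0,0.3,0,0,0],
    [0,0,0.3,0,0,0],
    [-0.2,-0.24,0,0,0,0],
  ],
)

```text
clock: 24.5
tool_pos: [0.6398, -0.079, 0.085]
eef_rot: [0.999, -0.044, 0.008, 0.001]
wrist_force: [0.9, -1.8, 1.7]
opening: 0.349
```

>>> move_arm(
  motion=[
    [-0.2,-0.24,0.1,0,0,0],
    [-0.2,-0.24,0.1,0,0,0],
    [-0.2,-0.24,0.1,0,0,0],
    [-0.2,-0.24,0.1,0,0,0],
    [-0.2,-0.24,0.1,0,0,0],
  ],
)

```text
clock: 25.0
tool_pos: [0.4808, -0.2609, 0.1513]
eef_rot: [0.999, -0.046, 0.0, -0.0]
wrist_force: [0.1, -0.7, -0.9]
opening: 0.348
```

>>> move_arm(
  motion=[
    [-0.15,-0.24,0.1,0,0,0],
    [-0.15,-0.24,0.1,0,0,0],
    [0,-0.2,0,0,0,0],
    [0,-0.2,0,0,0,0],
    [0,0,0,0,0,0],
  ],
)

```text
clock: 25.5
tool_pos: [0.4364, -0.3948, 0.1809]
eef_rot: [0.999, -0.048, 0.0, 0.0]
wrist_force: [-0.1, 0.4, -0.1]
opening: 0.346
```

```bash
python3 look.py 20 scene top; python3 boxes.py 20; python3 - <<'E'
from h import *
f=np.load('/tmp/top20.npz');C=cloud("top",f['d']);z=C[...,2];hsv=cv2.cvtColor(f['p'],cv2.COLOR_RGB2HSV)
for nm,(a,zz) in dict(tin=((195,222,247,276),.030),jar=((372,402,270,300),.064)).items():
    u0,u1,v0,v1=a; m=(abs(z-zz)<.008).astype(np.uint8); m[:,:u0]=0;m[:,u1:]=0;m[:v0]=0;m[v1:]=0
    m*=(hsv[...,1]<70).astype(np.uint8); print(nm,rect("top",m,zz)[0])
    # lid heights
s=f['p'][140:215,190:310]; cv2.imwrite('pics/row20.png',cv2.resize(s,None,fx=6,fy=6,interpolation=2)[:,:,::-1])
E
```

```text
e,n [665.8 140.5] [ 83.2 196.1] 1.11 [622.4  42.6] [707.  238.1]
tin (481.10858154296875, 163.02920532226562)
jar (440.4367980957031, -210.48948669433594)
```

View pics/row20.png

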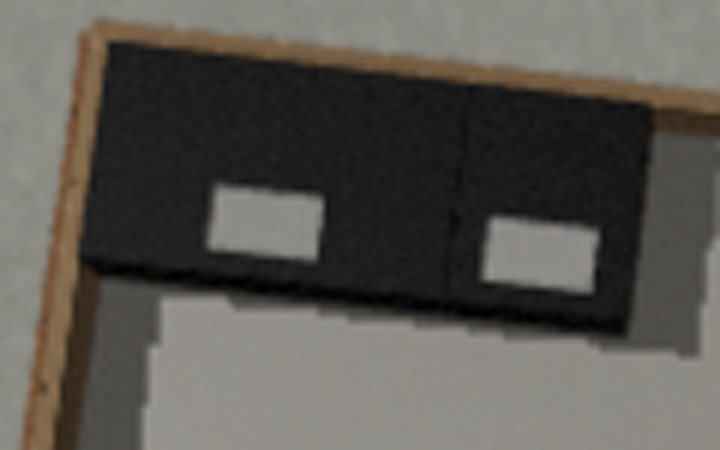

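View pics/scene20.png

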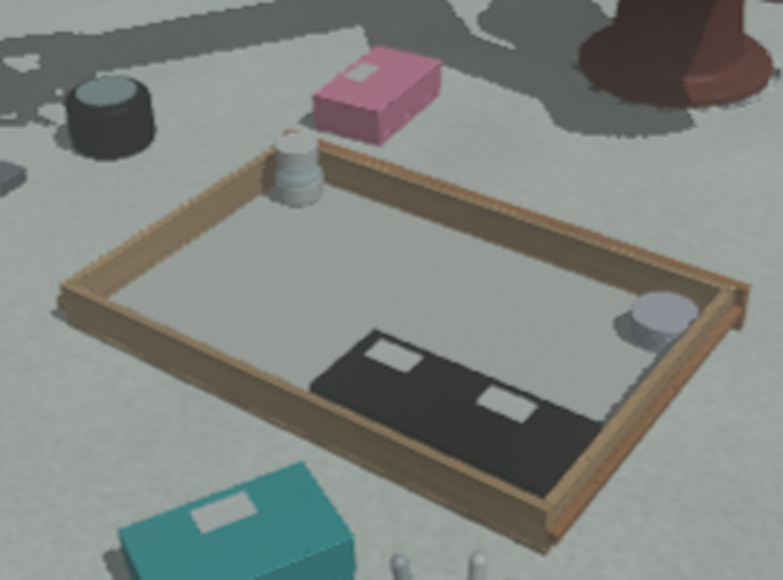

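View pics/top20.png

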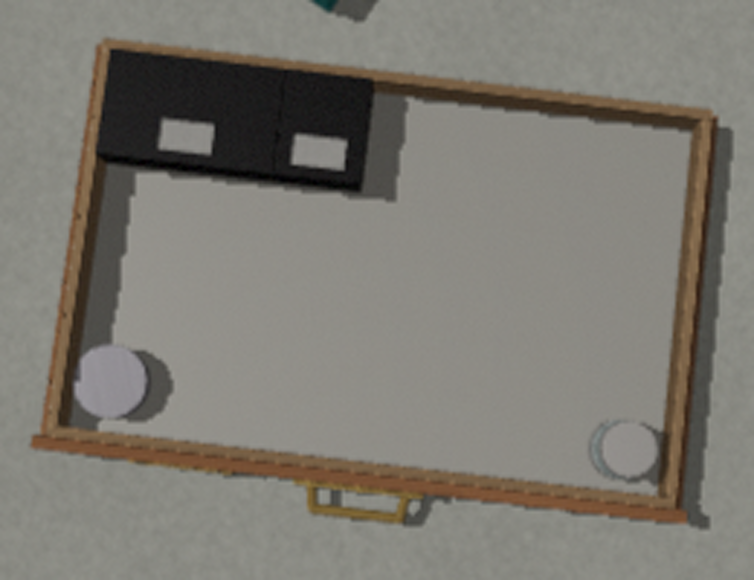

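The row looks tight and square, and the tin and jar have not moved. One finer check: the front and back lid edge lines along the row.

```bash
python3 - <<'E'
from h import *
f=np.load('/tmp/top20.npz');g=cv2.cvtColor(f['p'],cv2.COLOR_RGB2GRAY).astype(float)
e=np.array([.99567,-.0930]);n=np.array([.0930,.99567])
def bil(u,v): return cv2.remap(g.astype(np.float32),np.float32([[u]]),np.float32([[v]]),cv2.INTER_LINEAR)[0,0]
# back gap: wood/dark boundary subpixel per column; compare large/small
rows=[]
for u in range(210,295):
    v=150+np.argmax(g[150:175,u]<40); 
    a,b=g[v-1,u],g[v,u]; vs=v-1+(a-45)/(a-b+1e-9)
    P=ray("top",[[u,vs]],.048)[0,:2]*1000; 
    lo=np.argmax(g[v+20:v+60,u]>60)+v+20; a,b=g[lo-1,u],g[lo,u]; vl=lo-1+(60-a)/(b-a)
    Q=ray("top",[[u,vl]],.006)[0,:2]*1000
    rows.append((n@P,e@P,n@Q,e@Q))
r=np.array(rows)
for nm,k in (("large",(r[:,0]>115)&(r[:,0]<230)),("small",(r[:,0]>50)&(r[:,0]<100))):
    for c,s in ((1,"back lid"),(3,"front bottom")):
        q=np.polyfit(r[k,c-1],r[k,c],1); print(nm,s,"e mean",np.median(r[k,c]).round(2),"slope deg",np.degrees(q[0]).round(2))
E
```

```text
large back lid e mean 706.38 slope deg -0.82
large front bottom e mean 628.73 slope deg 8.1
small back lid e mean 706.54 slope deg 0.17
small front bottom e mean 670.24 slope deg 46.49
```

```bash
python3 - <<'E'
from h import *
f=np.load('/tmp/top20.npz');g=cv2.cvtColor(f['p'],cv2.COLOR_RGB2GRAY).astype(float)
e=np.array([.99567,-.0930]);n=np.array([.0930,.99567]);r=[]
for u in range(218,294):
    v=205
    while g[v,u]>42: v-=1
    a,b=g[v,u],g[v+1,u]; Q=ray("top",[[u,v+min(1,(42-a)/(b-a))]],.006)[0,:2]*1000; r.append((n@Q,e@Q))
r=np.array(r)
for nm,k in (("large",(r[:,0]>115)&(r[:,0]<225)),("small",(r[:,0]>50)&(r[:,0]<100))):
    x=r[k]; q=np.polyfit(x[:,0],x[:,1],1); print(nm,"front e",np.median(x[:,1]).round(2),"slope",np.degrees(q[0]).round(2),"resid",np.std(x[:,1]-np.polyval(q,x[:,0])).round(2))
E
```

```text
large front e 629.83 slope -0.01 resid 0.16
small front e 630.02 slope 0.01 resid 0.16
```

Both front faces lie on one line (0.2 mm apart) and are parallel to the drawer within 0.01°. Handing in.

```bash
python3 -c "
from rig import env
print(env.hand_in()); print(env.read_state()['clock'])"
```

```text
the job is handed in; nothing more can be done
None
the job is handed in; nothing more can be done
```

Both boxes now stand in one tight row along the drawer's back, and I've handed the job in at about 25.6 s of the 64 s. I slid the large box to the back and then left into the corner. After that I slid the small box to the back and left against the large box's side.

**Last checks before handing in:**
- **Squareness:** the two front faces lie on one line, 0.2 mm apart, and are parallel to the drawer to within about 0.01°.
- **Row size:** it measures about 196 mm long, against 195 mm expected, from the left wall at n≈238 with its back at e≈707.
- **Snug fit:** the small box stopped exactly 65 mm from where the large box had stopped, and no gap between them shows in the top view.
- **Bystanders:** the tin and jar measured exactly where they were at the start. The arm did not go near the things outside the drawer.
- **Forces:** the highest push reading was about 15 N.

**What went wrong or disagreed:**
- **Fingertip height:** the real fingertips sit 30–43 mm above the reported TCP. On my first approach they came down on the large box's lid and dragged lightly over it at about 5 N. The box did not visibly move. I lifted off, measured the offset by depth and worked from that.
- **Back-edge fit:** one rough fit of the large box's back edge gave a 0.8° slope. The cleaner front-edge fit gave 0°, so I put the difference down to coarse pixels.
- **Front-face position:** the front-edge fit put both faces at e≈630. Contact during the push put them at 627, which is also what the sizes given predict. I did not resolve that 3 mm difference. It is the same for both boxes, and the back edges read 706.4–706.5 against the wall's 707.

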